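# Build up a lens stack on the inclined cradle

## Task

Build the lens stack on the inclined cradle from the three parts in the kit rack, in build order from the stop plate up: first the black spacer fully home against the brass datum buttons, then the green lens blank flush against the spacer, then the brass retaining ring flush against the lens, each lying true on the two rods and let go before the next. Then slide the blue tailstock down until its orange spring nose is pressed in flush with its collar against the ring, so that the stack stays preloaded, and let go. Leave the other things on the table where they are.

Things in the scene. Friction and masses are not known exactly. Their poses are not given: they have to be found in the camera images.
- cradle: inclined assembly cradle, bolted down: aluminium base plate 170 x 112 x 12 mm with posts that carry a sloping bed. Origin: centre of the base's underside. Its x axis points (level) towards the high end, z up.
- bed: the cradle's sloping bed; its frame is the stack's frame. Origin: centre of the datum face, on the stack's axis, 78 mm above the table. x runs up along the stack's axis, 30 degrees above level, roughly to the robot's left; y is level; z is square to the bed, up. A 60 mm part lying on the rods has its centre on this x axis. A thin part let go short of its neighbour tips over.
- rods (a point): point midway between the two polished steel rods of the bed, at bed x = 75, y = 0, z = -27.6 mm. The rods are 12 mm thick, along x from 0 to 152 mm, at y = +-23.1 mm. Beside a part (y = +-30 mm and beyond) fingers may reach down to bed z = -17 mm. Parts may or may not slide down the rods by themselves.
- datum (a point): centre of the datum face (bed origin): the tips of three brass buttons on the dark stop plate at the low end. The plate is 12 mm thick, 78 mm wide, reaches up to bed z = 35 mm; its face lies 4 mm below the tips.
- spacer: spacer: black tube with two bright turned lines, 60 mm outside diameter, 40 mm long, about 140 g. Origin at the centre of the part; x = its turning axis. Stands on edge in its rack bay, x along the rack's x, centre 49.6 mm above the table. Grip it across the 60 mm diameter, on the rim left and right of its centre. Both ends are alike.
- lens: lens blank: green glass disc, 60 mm diameter, 20 mm thick, about 150 g. Origin at the centre of the part; x = its turning axis. Stands on edge in its rack bay, x along the rack's x, centre 49.6 mm above the table. Grip it across the 60 mm diameter, on the rim left and right of its centre. Both ends are alike.
- ring: retaining ring: brass ring with two dark spanner slots on each face, 60 mm outside diameter, 16 mm thick, about 110 g. Origin at the centre of the part; x = its turning axis. Stands on edge in its rack bay, x along the rack's x, centre 49.6 mm above the table. Grip it across the 60 mm diameter, on the rim left and right of its centre. Both ends are alike.
- kit_rack: kit rack, fixed: grey plate 74 (x) x 286 (y) x 10 mm, three bays at y = -95, 0, +95 mm, each a pair of white rails (12 mm thick, 56 mm long along x, 23.1 mm left and right of the bay's middle, tops 28 mm above the table). The three parts stand one in each bay, in any order. Origin: centre of its underside. Close behind it, from 0.48 m ahead of the robot, stands a tall microscope.
- tailstock (a joint): slide of the blue tailstock along the bed, m: 0 parked at the high end, growing as it moves down towards the stop plate, to 0.060. A friction brake of about 6 N holds it where it is left. At 0 the tip of its unpressed nose stands at bed x = 114 mm and the end of its grip 0.20 m above the table: pass clear of it.
- nose (a joint): travel of the orange spring nose (54 mm across) in the tailstock's face, m: 0 = fully out, 6 mm proud of the steel collar round it; 0.006 = pressed in flush with the collar. The spring takes 2 N at first, 4 N flush; then the collar meets the ring and all is solid. Pushing the tailstock against the stack presses it in.
- tail_grip (a point): middle of the black round grip on top of the tailstock (20 mm across, 30 mm long, standing along the bed's z), 52 mm from the stack's axis; moves with the tailstock. Its free end is 67 mm from the axis.
- can: bystander: objective canister, black with clear cap, 38 mm across, 52 mm tall. Origin: centre of its underside.
- tin: bystander: white tin of screws, 62 mm across, 30 mm tall. Origin: centre of its underside.
- tape: bystander: roll of amber tape, 67 mm across, 12 mm tall, lying. Origin: centre of its underside.
- jar: bystander: sample jar with black lid, 49 mm across, 58 mm tall. Origin: centre of its underside.
- pen: bystander: marker pen, white with blue cap, 133 mm long, lying. Origin: centre of its underside.
- key: bystander: black hex key, 88 mm long, lying. Origin: centre of its underside.
Not all that is in view belongs to the job. There is more than one size of the lens; the one meant has the size given above.

How it is judged (in metres and radians):
On the way, in this order (a step that is already met when the one before it is completed fails the run):
1. the spacer lies on the rods, home on the datum buttons, let go (x of spacer in the frame of bed between 0.0175 and 0.0225 m and y of spacer in the frame of bed between -0.0025 and 0.0025 m and z of spacer in the frame of bed between -0.0025 and 0.0025 m and angle between the x axis of spacer and the x axis of bed, either way round below 0.07 rad and contact force between the fingers and spacer below 0.1 N and linear speed of spacer below 0.02 m/s), for 0.2 s.
2. the lens blank lies on the rods, flush on the spacer, let go (x of lens in the frame of bed between 0.0475 and 0.0525 m and y of lens in the frame of bed between -0.0025 and 0.0025 m and z of lens in the frame of bed between -0.0025 and 0.0025 m and angle between the x axis of lens and the x axis of bed, either way round below 0.07 rad and contact force between the fingers and lens below 0.1 N and linear speed of lens below 0.02 m/s), for 0.2 s.
3. the retaining ring lies on the rods, flush on the lens, let go (x of ring in the frame of bed between 0.0655 and 0.0705 m and y of ring in the frame of bed between -0.0025 and 0.0025 m and z of ring in the frame of bed between -0.0025 and 0.0025 m and angle between the x axis of ring and the x axis of bed, either way round below 0.07 rad and contact force between the fingers and ring below 0.1 N and linear speed of ring below 0.02 m/s), for 0.2 s.
At the end, for the whole second after the job is handed in: Spacer, lens blank and retaining ring lie on the rods in this order from the datum face, at rest, centres at 20, 50 and 68 mm along the stack's axis and on it (each within 2.5 mm, axes within 4 degrees), and the tailstock stands against the ring with its nose pressed in at least 4.5 of 6 mm (x of spacer in the frame of bed between 0.0175 and 0.0225 m and y of spacer in the frame of bed between -0.0025 and 0.0025 m and z of spacer in the frame of bed between -0.0025 and 0.0025 m and angle between the x axis of each of spacer, lens, ring and the x axis of bed, either way round below 0.07 rad and x of lens in the frame of bed between 0.0475 and 0.0525 m and y of lens in the frame of bed between -0.0025 and 0.0025 m and z of lens in the frame of bed between -0.0025 and 0.0025 m and x of ring in the frame of bed between 0.0655 and 0.0705 m and y of ring in the frame of bed between -0.0025 and 0.0025 m and z of ring in the frame of bed between -0.0025 and 0.0025 m and value of joint nose above 0.0045 m and linear speed of each of spacer, lens, ring below 0.01 m/s and velocity of joint tailstock between -0.005 and 0.005 m/s); the robot touches nothing.
It fails at once if a bystander (canister, tin, tape roll, jar, pen or hex key) was moved by more than 30 mm (distance of any of can, tin, tape, jar, pen, key from where it was at the start of the episode above 0.03 m).
It also fails if it takes over 72 s, if anything falls off the work surface, if the arm or the gripper's body presses on something with over 40 N, if the wrist force passes 120 N, or if a joint passes its speed limit or range.

## Robot

A 7-joint arm with a two-finger parallel gripper is mounted at the origin on a cart in front of the work surface, level with it; the furniture and walls round the work are solid. World frame = base frame: x ahead of the robot, y to its left, z up, the work surface at z = 0. Lengths are in mm, angles in rad, forces in N, time in s.
With the tool pointing down it reaches from about 400 to 875 mm from the base axis. Payload 4.4 kg.
Tool frame: the origin (TCP) lies midway between the tips of the shut fingers; the grasp point (between the pads) lies 19 mm behind it; z points along the fingers, y is the line along which they close (so a half turn about z gives the same grasp; the last joint's range is limited). The gripper opens to 85 mm and grips with 20 to 120 N. Pads are 22 mm wide; open, the fingers measure 114 mm over their backs; the gripper's body (76 mm by 85 mm) begins 54 mm behind the grasp point. The pads swing forward as they close: fully open they stand 13 mm farther back than shut.
Start: joints at [1.092, 0.628, 0.038, 1.517, -0.027, 0.996, -0.02], TCP at [260.792, -595.403, 231.313] pointing down, gripper open.
Joint ranges: [-3.06, 3.06], [-0.37, 2.12], [-1.25, 1.32], [0.18, 2.47], [-1.1, 4.24], [0.23, 1.98], [-2.94, 2.94]. Speed limits (rad/s): [2.57, 2.57, 3.14, 3.14, 3.14, 3.14, 3.14].

## Interface

Orientations are given as [roll, pitch, yaw] about the fixed x, y, z axes, in that order (R = Rz(yaw) Ry(pitch) Rx(roll)).
In Python, from cell import read_state, get_image, finish_job gives the robot as it stands.
- The arm moves only by the tool send_rows, never from a script. Its argument "series" is a list of rows, each an object of numbers: "ax", "ay", "az": the turn, a rotation vector about the tool's x, y, z in rad; "dx", "dy", "dz": the shift along the tool's x, y, z in cm; "hand": the closure, from 0 (fully open) to 1 (shut). In form: [{"ax": .., "ay": .., "az": .., "dx": .., "dy": .., "dz": .., "hand": ..}, ...]. A call has 1 to 10 rows; each row is the pose to reach, as a shift and turn from the pose commanded when the call began, along the tool's axes at that moment; what a row does not reach only later rows make up. A row lasts 1/10 s, in which the tool goes at most 50 mm and 8.59 degrees, less where a joint would pass 70% of its speed; a pose out of reach is approached as far as the arm can. A call with a gripper value outside its range is refused whole. The fingers move at their own pace and stop on an object; the grip force is fixed at half the most. Time passes only in rows, so rows that repeat a pose let the fingers close. It gives the time, the measured TCP pose, the force, the opening and the grip force at its end, in the units of the state.
- read_state(): the state, without advancing time (a new reading comes with each control period).
- get_image(name): name is "scene" or "side" or "wrist"; returns a dict with "pixels" (400x640x3 uint8, red, green, blue), "mtx" (3x3 intrinsics, pixels), "R" (3x3) and "t" (3): a world point X has camera coordinates R X + t. Camera axes: x right, y down, z forward; pixel columns grow to the right and rows downward; lengths in mm; the calibration is good to about 2 mm. A picture is of the moment at which its call begins. There is no depth.
- finish_job(): hands the job in; it is judged then, once.
The state is a dict: "clock": time; "qpos": joint angles; "qd": joint speeds; "tau": joint torques, N m; "eef_pos": TCP position; "tool_rot": TCP orientation; "force": force on the tool from outside, world axes, zero at the start; "torque": the same for the moment, N m; "width": finger opening in mm; "gripper_force": force on a finger pad.
Only numpy, scipy, OpenCV 4.12 (cv2) and the standard library are available. Lean on these libraries where they do the work, as an engineer would, in place of code of your own. Each camera call takes 0.05 s, during which the arm holds its last target. There are 200 camera calls.

## Working session

There is one attempt and no reset: what is moved stays moved. The work goes in short steps, Python scripts to look and compute and a tool call to move; the robot and the scene stay as the last step left them, time stands still between calls to the robot, and variables do not carry over. Pictures are saved under pics/ and viewed, at most 10 in all, crops included, and the job is handed in when it is done.

Besides the shell and the picture viewer there is one more tool, called after "Call:" in YAML: its name, and indented under it one key for each argument. send_rows: Moves the arm, as the interface text tells. Its arguments: {"type":"object","properties":{"series":{"type":"array","items":{"type":"object","properties":{"ax":{"type":"number"},"ay":{"type":"number"},"az":{"type":"number"},"dx":{"type":"number"},"dy":{"type":"number"},"dz":{"type":"number"},"hand":{"type":"number"}}}}},"required":["series"]}

```bash
mkdir -p pics; ls
python3 - <<'E'
from cell import *
import cv2
s=read_state();print(s)
for n in("scene","side"):
    d=get_image(n);cv2.imwrite(f"pics/{n}0.png",d["pixels"][:,:,::-1]);print(n,d["mtx"],d["R"],d["t"])
E
```

```text
pics
{'clock': 0.0, 'qpos': array([ 1.0921751 ,  0.62934353,  0.03844089,  1.51836331, -0.0269979 ,
        0.9962978 , -0.02000886]), 'qd': array([ 0.00142073,  0.00042947, -0.00053034,  0.00015933,  0.00188669,
       -0.00135304, -0.00178646]), 'tau': array([ 9.50051071e-04, -5.63395286e+01,  1.22620057e+00, -1.93439215e+01,
        1.09399142e-02,  1.06452414e-02, -7.36993570e-06]), 'eef_pos': array([ 260.55380866, -594.8135066 ,  230.39225601]), 'tool_rot': array([-3.13969882e+00,  2.59596932e-05,  4.12814508e-01]), 'force': array([-0.09840854,  0.03441227,  0.23360176]), 'torque': array([0.02029196, 0.00611554, 0.02803843]), 'gripper_force': 0.0, 'width': 85.3999890029922}
scene [[469.10514606   0.         313.38654532]
 [  0.         469.10514606 208.30810954]
 [  0.           0.           1.        ]] [[-0.82473146 -0.56505132 -0.02313086]
 [-0.32522903  0.50736123 -0.79800418]
 [ 0.46264901 -0.65061632 -0.60220785]] [393.29023151 311.00383357 970.88871281]
side [[415.05903721   0.         325.19888354]
 [  0.         415.05903721 204.48182572]
 [  0.           0.           1.        ]] [[ 0.97581855 -0.2176686   0.01996354]
 [-0.07172431 -0.40513631 -0.91143853]
 [ 0.2064795   0.88796675 -0.41095165]] [-516.98768147  156.29372127 1077.6576174 ]
```

View pics/scene0.png

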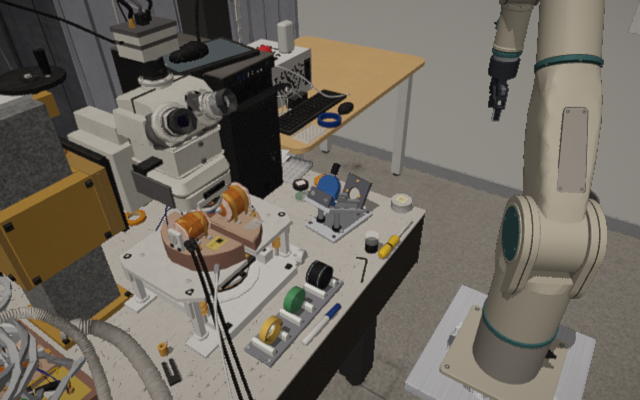

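View pics/side0.png

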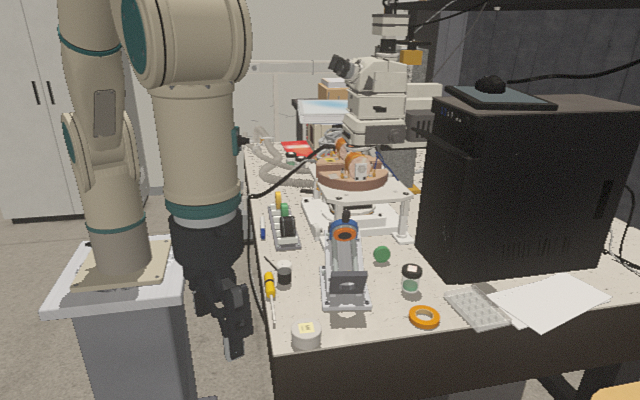

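The scene picture shows, in the rack, the ring at (270,330), a green lens at (294,299) and the spacer at (319,273). The cradle is near (340,210), with the tailstock high end near (325,185). The side picture shows the cradle at (345,260) with its stop plate at (348,283). 

Candidates for the lens: the green disc in the rack bay at scene (294,299), and a loose green disc on the table at side (382,254), with another pale green jar-like disc at side (410,287). I choose the one in the rack, and check its size in a crop.

Run:
```python
import cv2
a=cv2.imread("pics/scene0.png")[165:365,240:440];cv2.imwrite("pics/c1.png",cv2.resize(a,None,fx=3,fy=3,interpolation=cv2.INTER_CUBIC))
a=cv2.imread("pics/side0.png")[185:335,255:435];cv2.imwrite("pics/c2.png",cv2.resize(a,None,fx=4,fy=4,interpolation=cv2.INTER_CUBIC))
```

```text
(no output)
```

View pics/c1.png

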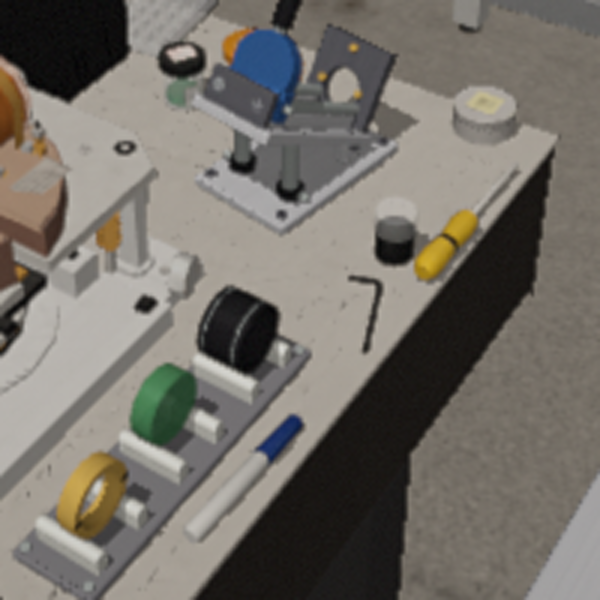

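View pics/c2.png

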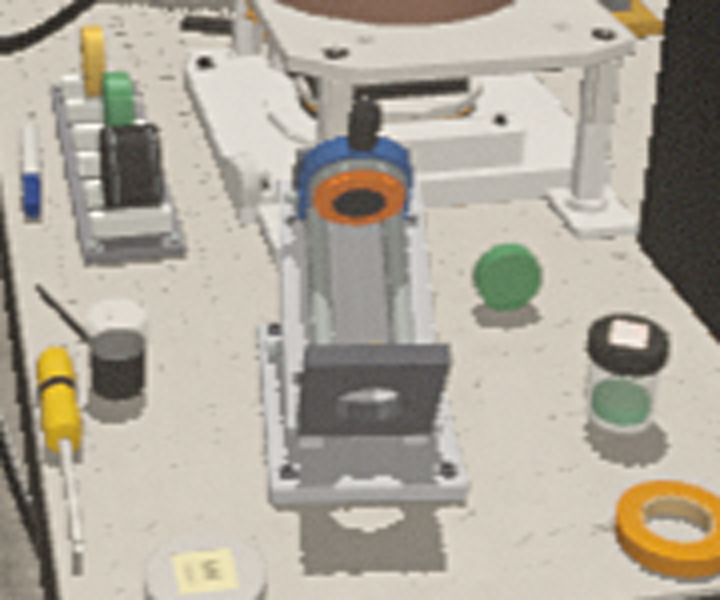

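The crops show the rack holding, at crop 1, the ring (92,496), lens (163,404) and spacer (239,328), all of equal diameter. The loose green disc at crop 2 (508,277) is a decoy standing by the cradle. The cradle has its stop plate at crop 2 (375,390), the base at crop 1 (282,228), and the tailstock nose at crop 2 (357,198). Next I fit the rack and cradle poses with both cameras.

```bash
cat > h.py <<'E'
import numpy as np, json
from scipy.spatial.transform import Rotation as Ro
from scipy.optimize import least_squares
C={"scene":(np.array([[469.105,0,313.387],[0,469.105,208.308],[0,0,1]]),np.array([[-0.82473146,-0.56505132,-0.02313086],[-0.32522903,0.50736123,-0.79800418],[0.46264901,-0.65061632,-0.60220785]]),np.array([393.29023151,311.00383357,970.88871281])),
"side":(np.array([[415.059,0,325.199],[0,415.059,204.482],[0,0,1]]),np.array([[0.97581855,-0.2176686,0.01996354],[-0.07172431,-0.40513631,-0.91143853],[0.2064795,0.88796675,-0.41095165]]),np.array([-516.98768147,156.29372127,1077.6576174]))}
def proj(c,X):
    K,R,t=C[c] if isinstance(c,str) else c
    p=(K@(R@np.asarray(X,float).T+t[:,None])).T; return p[:,:2]/p[:,2:]
B30=Ro.from_euler('y',-30,degrees=True).as_matrix()  # bed axes in cradle frame
def rz(a): return Ro.from_euler('z',a).as_matrix()
E
python3 - <<'E'
from h import *
sc=lambda u,v:(240+u/3,165+v/3); sd=lambda u,v:(255+u/4,185+v/4)
# rack
obs=[("scene",(37,-143,10),sc(0,0)),]
rack=[("scene",(-37,-143,10),sc(310,352)),("scene",(-37,143,10),sc(92,592)),("scene",(37,143,10),sc(15,550)),
("side",(-37,-143,10),sd(85,250)),("side",(37,-143,10),sd(185,242)),("side",(-37,143,10),sd(55,88)),
("scene",(0,-95,49.6),sc(239,328)),("scene",(0,0,49.6),sc(163,404)),("scene",(0,95,49.6),sc(92,496)),
("side",(0,-95,49.6),sd(132,165)),("side",(0,0,49.6),sd(118,97)),("side",(0,95,49.6),sd(92,60))]
def fit(obs,f,x0):
    r=lambda p:np.concatenate([proj(c,[f(p,np.array(X,float))])[0]-uv for c,X,uv in obs])
    s=least_squares(r,x0,loss='soft_l1',x_scale=[100,100,1]+[10]*(len(x0)-3));print(np.round(s.x,4));print(np.round(r(s.x).reshape(-1,2),1).tolist());return s.x
fit(rack,lambda p,X:rz(p[2])@X+[p[0],p[1],0],[400,0,0])
cr=[("scene",('c',-85,56,12),None)]
cr=[("scene",(85,56,12),0,sc(282,226))]
# corners: cradle x ~ +y world; cradle y ~ -x world
L=[("scene",(0,85,56,12),sc(282,225)),("scene",(0,85,-56,12),sc(198,181)),("scene",(0,-85,56,12),sc(397,144)),
("side",(0,-85,56,12),sd(272,490)),("side",(0,-85,-56,12),sd(467,484)),("side",(0,85,56,12),sd(262,325)),
("side",(1,-4,39,35),sd(305,345)),("side",(1,-4,-39,35),sd(450,345)),("side",(1,-16,39,35),sd(303,367)),("side",(1,-16,-39,35),sd(447,367)),
("scene",(1,-10,-39,35),sc(329,25)),("scene",(1,-10,39,35),sc(396,54))]
def f(p,X):
    Y=X[1:]
    if X[0]: Y=B30@Y+[p[3],0,78]
    return rz(p[2])@Y+[p[0],p[1],0]
p=fit(L,f,[500,-400,1.57,-60])
print("bed origin",f(p,np.array([1,0,0,0.])))
print("grip end side if x=135",proj("side",[f(p,np.array([1,x,0,67.])) for x in(125,135,145)]),sd(368,98))
E
```

```text
[4.260790e+02 1.404193e+02 4.300000e-03]
[[-0.0, -2.5], [0.0, 2.5], [-1.7, -0.1], [-0.0, 0.4], [1.3, -0.2], [-2.4, -1.2], [-0.0, -0.1], [1.8, 0.1], [-1.1, -1.8], [-1.2, -0.0], [-2.0, 3.0], [0.7, -0.1]]
[ 528.4445 -207.1915    1.4052  -65.8412]
[[0.1, -0.1], [-1.5, -3.0], [0.9, -1.5], [-1.1, -0.5], [0.4, 0.1], [-1.7, -1.1], [-0.6, 0.0], [-0.2, -0.4], [0.2, -0.3], [1.1, -0.8], [0.9, -1.3], [-0.2, -0.9]]
bed origin [ 517.58956212 -272.13172217   78.        ]
grip end side if x=135 [[346.30710644 212.39781975]
 [346.01309024 208.74440538]
 [345.72271412 205.13622226]] (347.0, 209.5)
```

```bash
cat >> h.py <<'E'
# plan: dead-reckoned commanded pose kept in cmd.json
def Rt(yaw,pitch=0,roll=np.pi): return Ro.from_euler('xyz',[roll,pitch,yaw])
def rows(wps,save=True):
    """wps: list of (pos,Rotation,hand,n)"""
    try: c=json.load(open('cmd.json'))
    except: c=dict(p=[260.792,-595.403,231.313],q=Rt(.413).as_quat().tolist())
    p0=np.array(c['p']);R0=Ro.from_quat(c['q'])
    for p,R,h,n in wps:
        d=np.round(R0.inv().apply(np.array(p)-p0)/10,2);a=np.round((R0.inv()*R).as_rotvec(),3)
        print(n,'x',json.dumps(dict(zip(["ax","ay","az","dx","dy","dz"],[float(v) for v in [*a,*d]]),hand=h)))
    if save: json.dump(dict(p=(p0+R0.apply(d*10)).tolist(),q=(R0*Ro.from_rotvec(a)).as_quat().tolist()),open('cmd.json','w'))
E
python3 - <<'E'
from h import *
rows([([430,-250,240],Rt(.2),0,7),([400,20,200],Rt(0),0,3)])
rows([([400,20,200],Rt(0),0,4)])
E
```

```text
7 x {"ax": -0.0, "ay": -0.0, "az": 0.213, "dx": 29.36, "dy": -24.84, "dz": -0.87, "hand": 0}
3 x {"ax": 0.0, "ay": -0.0, "az": 0.413, "dx": 37.45, "dy": -50.78, "dz": 3.13, "hand": 0}
4 x {"ax": -0.0, "ay": -0.0, "az": -0.0, "dx": 0.0, "dy": 0.0, "dz": 0.0, "hand": 0}
```

Call:
send_rows:
  series:
    - {"az": 0.213, "dx": 29.36, "dy": -24.84, "dz": -0.87, "hand": 0}
    - {"az": 0.213, "dx": 29.36, "dy": -24.84, "dz": -0.87, "hand": 0}
    - {"az": 0.213, "dx": 29.36, "dy": -24.84, "dz": -0.87, "hand": 0}
    - {"az": 0.213, "dx": 29.36, "dy": -24.84, "dz": -0.87, "hand": 0}
    - {"az": 0.213, "dx": 29.36, "dy": -24.84, "dz": -0.87, "hand": 0}
    - {"az": 0.213, "dx": 29.36, "dy": -24.84, "dz": -0.87, "hand": 0}
    - {"az": 0.213, "dx": 29.36, "dy": -24.84, "dz": -0.87, "hand": 0}
    - {"az": 0.213, "dx": 29.36, "dy": -24.84, "dz": -0.87, "hand": 0}
    - {"az": 0.213, "dx": 29.36, "dy": -24.84, "dz": -0.87, "hand": 0}
    - {"az": 0.213, "dx": 29.36, "dy": -24.84, "dz": -0.87, "hand": 0}

```text
invalid input at $.series[0]: expected keys ax, ay, az, dx, dy, dz, hand
```

Call:
send_rows:
  series:
    - {"ax": 0, "ay": 0, "az": 0.213, "dx": 29.36, "dy": -24.84, "dz": -0.87, "hand": 0}
    - {"ax": 0, "ay": 0, "az": 0.213, "dx": 29.36, "dy": -24.84, "dz": -0.87, "hand": 0}
    - {"ax": 0, "ay": 0, "az": 0.213, "dx": 29.36, "dy": -24.84, "dz": -0.87, "hand": 0}
    - {"ax": 0, "ay": 0, "az": 0.213, "dx": 29.36, "dy": -24.84, "dz": -0.87, "hand": 0}
    - {"ax": 0, "ay": 0, "az": 0.213, "dx": 29.36, "dy": -24.84, "dz": -0.87, "hand": 0}
    - {"ax": 0, "ay": 0, "az": 0.213, "dx": 29.36, "dy": -24.84, "dz": -0.87, "hand": 0}
    - {"ax": 0, "ay": 0, "az": 0.213, "dx": 29.36, "dy": -24.84, "dz": -0.87, "hand": 0}
    - {"ax": 0, "ay": 0, "az": 0.213, "dx": 29.36, "dy": -24.84, "dz": -0.87, "hand": 0}
    - {"ax": 0, "ay": 0, "az": 0.213, "dx": 29.36, "dy": -24.84, "dz": -0.87, "hand": 0}
    - {"ax": 0, "ay": 0, "az": 0.213, "dx": 29.36, "dy": -24.84, "dz": -0.87, "hand": 0}

```text
clock: 1.1
eef_pos: [430.2, -249.6, 239.9]
tool_rot: [3.142, 0.0, 0.202]
force: [-0.5, -0.9, 0.5]
width: 85.6
gripper_force: 0.0
```

Run:
```python
from h import *
from cell import *
import cv2
s=read_state();print(s['eef_pos'],s['tool_rot'],s['qpos'])
d=get_image("wrist");cv2.imwrite("pics/w1.png",d["pixels"][:,:,::-1])
T=Ro.from_euler('xyz',s['tool_rot']).as_matrix()
cpos=-d["R"].T@d["t"];print("cam in tool",T.T@(cpos-s['eef_pos']),"\n",d["R"]@T,d["mtx"])
json.dump(dict(p=[430,-250,240],q=Rt(.2).as_quat().tolist()),open('cmd.json','w'))
rows([([415,10,200],Rt(0.0),0,8)])
```

```text
[ 430.18435112 -249.55198365  239.8784601 ] [3.14159048e+00 4.91641952e-04 2.01922592e-01] [ 0.4132522   0.40122018  0.07732952  1.92515046 -0.04095882  0.81709472
 -0.85636191]
cam in tool [ 6.65863098e+01  4.75212366e-02 -1.43005375e+02] 
 [[-1.69455121e-03  9.99997703e-01 -1.31268724e-03]
 [-9.65299783e-01 -1.97854537e-03 -2.61136773e-01]
 [-2.61138771e-01  8.24627076e-04  9.65300918e-01]] [[300.29866469   0.         319.99559906]
 [  0.         300.29866469 197.71284135]
 [  0.           0.           1.        ]]
8 x {"ax": 0.0, "ay": -0.0, "az": 0.2, "dx": 3.7, "dy": -25.78, "dz": 4.0, "hand": 0}
```

View pics/w1.png

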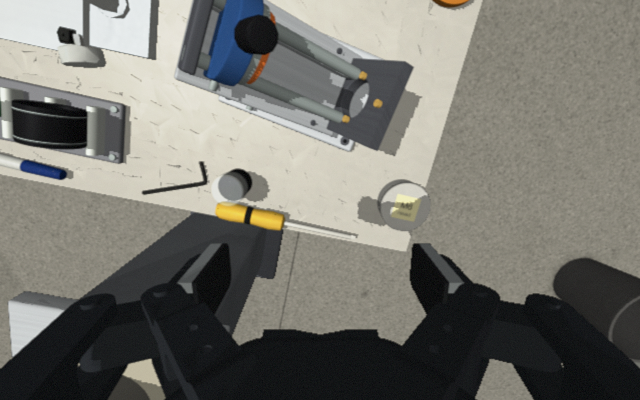

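The wrist view shows the cradle with datum buttons at (362,76), (378,103) and (346,119), and stop plate top corners at (414,61) and (385,149). The rack is at left with the spacer at (48,122). I check my cradle fit against these while moving to the rack.

```bash
cat >> h.py <<'E'
CT=np.array([66.59,.05,-143.0]);RCT=np.array([[-0.0017,1,-.0013],[-.9653,-.002,-.26114],[-.26114,.0008,.9653]])
KW=np.array([[300.3,0,320],[0,300.3,197.7],[0,0,1]])
def wcam(p,rpy):
    T=Ro.from_euler('xyz',rpy).as_matrix(); R=RCT@T.T; return KW,R,-R@(np.asarray(p)+T@CT)
E
python3 - <<'E'
from h import *
c=wcam([430.18,-249.55,239.88],[3.14159,.00049,.20192])
def bed(p,X): return rz(p[2])@B30@np.array(X,float)+[p[0],p[1],78]
L=[((-16,-39,35),(414,61)),((-16,39,35),(385,149))]
B=[(362,76),(378,103),(346,119)]
def r(p,rep=0):
    a=[proj(c,[bed(p,X)])[0]-uv for X,uv in L]
    rr=p[3]
    b=[proj(c,[bed(p,(0,rr*np.sin(t),rr*np.cos(t)))])[0]-uv for t,uv in zip((-2*np.pi/3,0,2*np.pi/3),B)]
    return np.concatenate(a+b)
p0=[517.6,-272.1,1.405,23]
print(np.round(r(p0).reshape(-1,2),1).tolist())
s=least_squares(r,p0,x_scale=[100,100,1,10]);print(s.x,np.round(r(s.x).reshape(-1,2),1).tolist())
E
```

```text
[[0.3, 8.2], [-6.8, 3.9], [-0.3, 3.2], [-3.0, 1.4], [0.3, -0.6]]
[ 519.48456431 -273.00069421    1.4980561    25.06438453] [[-0.6, 1.3], [-0.7, 0.4], [-1.0, -0.7], [0.4, -1.5], [2.0, 0.4]]
```

Call:
send_rows:
  series:
    - {"ax": 0, "ay": 0, "az": 0.2, "dx": 3.7, "dy": -25.78, "dz": 4.0, "hand": 0}
    - {"ax": 0, "ay": 0, "az": 0.2, "dx": 3.7, "dy": -25.78, "dz": 4.0, "hand": 0}
    - {"ax": 0, "ay": 0, "az": 0.2, "dx": 3.7, "dy": -25.78, "dz": 4.0, "hand": 0}
    - {"ax": 0, "ay": 0, "az": 0.2, "dx": 3.7, "dy": -25.78, "dz": 4.0, "hand": 0}
    - {"ax": 0, "ay": 0, "az": 0.2, "dx": 3.7, "dy": -25.78, "dz": 4.0, "hand": 0}
    - {"ax": 0, "ay": 0, "az": 0.2, "dx": 3.7, "dy": -25.78, "dz": 4.0, "hand": 0}
    - {"ax": 0, "ay": 0, "az": 0.2, "dx": 3.7, "dy": -25.78, "dz": 4.0, "hand": 0}
    - {"ax": 0, "ay": 0, "az": 0.2, "dx": 3.7, "dy": -25.78, "dz": 4.0, "hand": 0}

```text
clock: 1.95
eef_pos: [415.5, 8.0, 200.1]
tool_rot: [3.141, -0.0, -0.003]
force: [0.1, -0.1, -0.0]
width: 85.4
gripper_force: 0.0
```

Run:
```python
from h import *
from cell import *
import cv2
s=read_state();print(s['eef_pos'],s['tool_rot'],s['qpos'])
d=get_image("wrist");cv2.imwrite("pics/w2.png",d["pixels"][:,:,::-1])
c=wcam(s['eef_pos'],s['tool_rot'])
for n,y in(("spacer",-95),("lens",0),("ring",95)):
    print(n,proj(c,[[426,140.4+y,49.6]]),proj(c,[[426,140.4+y+e,49.6] for e in(-30,30)]).tolist())
```

```text
[415.4527535    8.02682228 200.06436841] [ 3.14056616e+00 -2.13757478e-04 -2.79248875e-03] [-0.15457736  0.35299268  0.08795938  2.17207258 -0.05062436  0.61825091
 -1.60434364]
spacer [[281.80015121 175.19846755]] [[312.04372138296367, 175.05077035838428], [251.55010973655087, 175.34619634706237]]
lens [[185.98614318 175.66638387]] [[216.25021291720319, 175.51858656537246], [155.71559556336393, 175.81421280910774]]
ring [[ 90.10717644 176.13461742]] [[120.39176658771811, 175.98671990225378], [59.816101818623835, 176.28254660473013]]
```

View pics/w2.png

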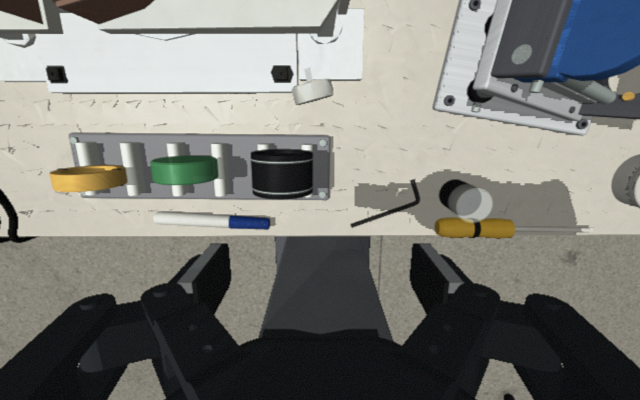

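The wrist view shows the rack plate corners at (69,135) and (331,135), the spacer at x 251–313, the lens at 152–217 and the ring at 51–126. All three match the predicted positions. The cradle yaw is still ambiguous, so I take one crop of w1.

Run:
```python
from h import *
import cv2
a=cv2.imread("pics/w1.png")[0:160,170:430];cv2.imwrite("pics/c3.png",cv2.resize(a,None,fx=3,fy=3,interpolation=cv2.INTER_CUBIC))
c=wcam([415.45,8.03,200.06],[3.1406,-.0002,-.0028])
for X in ([-37,-143,10],[37,-143,10],[37,143,10],[-37,143,10],[-20,-95,79.6],[20,-95,79.6]): print(X,proj(c,[np.array(X)+[426,140.4,0]])[0])
```

```text
[-37, -143, 10] [328.8493096  200.15039208]
[37, -143, 10] [329.06637744 134.59323022]
[37, 143, 10] [ 65.79401296 135.84284088]
[-37, 143, 10] [ 80.29043962 201.3859239 ]
[-20, -95, 79.6] [278.67421077 202.96998079]
[20, -95, 79.6] [276.83342975 159.20602868]
```

View pics/c3.png

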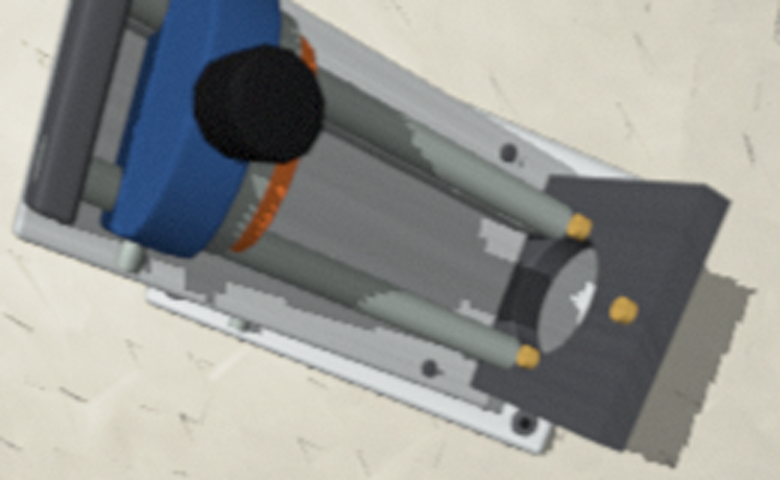

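Run:
```python
from h import *
sc=lambda u,v:(240+u/3,165+v/3); sd=lambda u,v:(255+u/4,185+v/4); w=lambda u,v:(170+u/3,v/3)
W=wcam([430.18,-249.55,239.88],[3.14159,.00049,.20192])
L=[("scene",(0,85,56,12),sc(282,225)),("scene",(0,-85,56,12),sc(397,144)),
("side",(0,-85,56,12),sd(272,490)),("side",(0,-85,-56,12),sd(467,484)),("side",(0,85,56,12),sd(262,325)),
("side",(1,-4,39,35),sd(305,345)),("side",(1,-4,-39,35),sd(450,345)),("side",(1,-16,39,35),sd(303,367)),("side",(1,-16,-39,35),sd(447,367)),
("scene",(1,-10,-39,35),sc(329,25)),("scene",(1,-10,39,35),sc(396,54)),
(W,(1,-16,-39,35),w(729,203)),(W,(1,-16,39,35),w(622,449)),(W,(1,-4,-39,35),w(708,185)),
(W,(2,1),w(579,227)),(W,(2,0),w(624,310)),(W,(2,-1),w(527,356)),(W,(0,-85,56,6),w(550,440)),(W,(0,85,56,12),w(148,290))]
def f(p,X):
    if X[0]==2:
        t=-X[1]*2*np.pi/3; X=(1,0,p[4]*np.sin(t),p[4]*np.cos(t))
    Y=np.array(X[1:],float)
    if X[0]: Y=B30@Y+[p[3],0,78]
    return rz(p[2])@Y+[p[0],p[1],0]
def go(L,tag):
    r=lambda p:np.concatenate([proj(c,[f(p,X)])[0]-uv for c,X,uv in L])
    s=least_squares(r,[528,-207,1.41,-66,24],loss='soft_l1',x_scale=[100,100,1,10,10])
    print(tag,np.round(s.x,3),"bed",f(s.x,(1,0,0,0)).round(1));print(np.round(r(s.x).reshape(-1,2),1).tolist())
go(L,"all");go(L[11:],"wrist")
```

```text
all [ 530.851 -210.221    1.388  -62.895   25.474] bed [ 519.4 -272.1   78. ]
[[-0.7, -1.1], [0.9, -2.0], [-0.4, -0.0], [1.3, 1.1], [0.0, -0.8], [0.1, -0.2], [0.5, -0.4], [0.8, -0.6], [1.7, -0.7], [0.6, -1.5], [-0.8, -1.0], [2.3, 0.2], [0.4, 1.6], [0.5, 0.2], [-0.4, -0.7], [-0.9, -0.4], [-0.8, -0.6], [-2.1, 6.0], [-0.4, 2.3]]
wrist [ 531.633 -210.98     1.381  -62.231   25.485] bed [ 519.9 -272.1   78. ]
[[2.6, 0.1], [0.2, 1.2], [0.9, -0.0], [-0.1, -1.2], [-0.8, -0.8], [-0.8, -1.1], [-1.9, 5.9], [0.1, 1.1]]
```

Run:
```python
from h import *
import cv2
im=cv2.imread("pics/w2.png");hsv=cv2.cvtColor(im,cv2.COLOR_BGR2HSV)
c=wcam([415.45,8.03,200.06],[3.1406,-.0002,-.0028])
for n,roi,lo,hi,t in(("spacer",(240,325,140,205),(0,0,0),(180,255,60),20),("lens",(140,230,140,200),(60,100,30),(90,255,255),10),("ring",(40,135,150,205),(15,120,60),(30,255,255),8)):
    m=np.zeros(im.shape[:2],np.uint8);a,b,d,e=roi;m[d:e,a:b]=cv2.inRange(hsv[d:e,a:b],lo,hi)
    _,l,st,_=cv2.connectedComponentsWithStats(m);k=1+st[1:,4].argmax();x,y,w,h=st[k,:4];print(n,"box",x,x+w,y,y+h)
    col=np.where((l==k)[:,x+w//2-3:x+w//2+4].any(1))[0].max()
    # silhouette of model vs box: solve x,y
    th=np.linspace(0,2*np.pi,90)
    def sil(q):
        P=np.concatenate([[[q[0]+s,q[1]+30*np.cos(t_),49.6+30*np.sin(t_)] for t_ in th] for s in(-t,t)]);v=proj(c,P);return [v[:,0].min(),v[:,0].max(),v[:,1].max()]
    s=least_squares(lambda q:np.array(sil(q))-[x,x+w,y+h],[426,140],x_scale=10);print(s.x.round(1),s.fun.round(1))
```

```text
spacer box 251 313 149 199
[429.7  44.1] [-0.5  0.5  0. ]
lens box 151 217 156 185
[433.2 139.8] [-1.5  1.7  0.1]
ring box 50 126 165 192
[425.2 235. ] [-1.4  1.6  0.1]
```

Run:
```python
from h import *
rows([([429.5,44.7,170],Rt(1.48),0,10)])
rows([([429.5,44.7,120],Rt(np.pi),0,10)])
```

```text
10 x {"ax": 0.0, "ay": 0.0, "az": -1.48, "dx": 1.45, "dy": -3.47, "dz": 3.0, "hand": 0}
10 x {"ax": -0.0, "ay": 0.0, "az": -1.662, "dx": -0.0, "dy": -0.0, "dz": 5.0, "hand": 0}
```

Call:
send_rows:
  series:
    - {"ax": 0, "ay": 0, "az": -1.48, "dx": 1.45, "dy": -3.47, "dz": 3.0, "hand": 0}
    - {"ax": 0, "ay": 0, "az": -1.48, "dx": 1.45, "dy": -3.47, "dz": 3.0, "hand": 0}
    - {"ax": 0, "ay": 0, "az": -1.48, "dx": 1.45, "dy": -3.47, "dz": 3.0, "hand": 0}
    - {"ax": 0, "ay": 0, "az": -1.48, "dx": 1.45, "dy": -3.47, "dz": 3.0, "hand": 0}
    - {"ax": 0, "ay": 0, "az": -1.48, "dx": 1.45, "dy": -3.47, "dz": 3.0, "hand": 0}
    - {"ax": 0, "ay": 0, "az": -1.48, "dx": 1.45, "dy": -3.47, "dz": 3.0, "hand": 0}
    - {"ax": 0, "ay": 0, "az": -1.48, "dx": 1.45, "dy": -3.47, "dz": 3.0, "hand": 0}
    - {"ax": 0, "ay": 0, "az": -1.48, "dx": 1.45, "dy": -3.47, "dz": 3.0, "hand": 0}
    - {"ax": 0, "ay": 0, "az": -1.48, "dx": 1.45, "dy": -3.47, "dz": 3.0, "hand": 0}
    - {"ax": 0, "ay": 0, "az": -1.48, "dx": 1.45, "dy": -3.47, "dz": 3.0, "hand": 0}

```text
clock: 3.0
eef_pos: [430.3, 42.0, 170.1]
tool_rot: [3.141, 0.001, 1.481]
force: [0.4, 0.5, -0.2]
width: 85.6
gripper_force: 0.0
```

Call:
send_rows:
  series:
    - {"ax": 0, "ay": 0, "az": -1.45, "dx": 0, "dy": 0, "dz": 5.0, "hand": 0}
    - {"ax": 0, "ay": 0, "az": -1.45, "dx": 0, "dy": 0, "dz": 5.0, "hand": 0}
    - {"ax": 0, "ay": 0, "az": -1.45, "dx": 0, "dy": 0, "dz": 5.0, "hand": 0}
    - {"ax": 0, "ay": 0, "az": -1.45, "dx": 0, "dy": 0, "dz": 5.0, "hand": 0}
    - {"ax": 0, "ay": 0, "az": -1.45, "dx": 0, "dy": 0, "dz": 5.0, "hand": 0}
    - {"ax": 0, "ay": 0, "az": -1.45, "dx": 0, "dy": 0, "dz": 5.0, "hand": 0}
    - {"ax": 0, "ay": 0, "az": -1.45, "dx": 0, "dy": 0, "dz": 5.0, "hand": 0}
    - {"ax": 0, "ay": 0, "az": -1.45, "dx": 0, "dy": 0, "dz": 5.0, "hand": 0}
    - {"ax": 0, "ay": 0, "az": -1.45, "dx": 0, "dy": 0, "dz": 5.0, "hand": 0}
    - {"ax": 0, "ay": 0, "az": -1.45, "dx": 0, "dy": 0, "dz": 5.0, "hand": 0}

```text
clock: 4.0
eef_pos: [430.4, 41.8, 119.9]
tool_rot: [-3.141, 0.001, 2.93]
force: [0.2, 0.0, -0.3]
width: 85.7
gripper_force: 0.0
```

```bash
cat >> h.py <<'E'
BO=np.array([519.6,-272.1,78.]);BY=1.39;BR=rz(BY)@B30
def bed(X): return BO+BR@np.array(X,float)
# tool: x=bed x, y=-bed y, z=-bed z
RB=Ro.from_matrix(BR@np.diag([1,-1,-1]))
def plan(*wps,start=None):
    from cell import read_state
    s=read_state();p0,R0=(s['eef_pos'],Ro.from_euler('xyz',s['tool_rot'])) if start is None else start
    print("now",s['clock'],p0.round(1),"force",s['force'].round(1))
    for p,R in wps:
        d=R0.inv().apply(np.array(p)-p0);a=(R0.inv()*R).as_rotvec()
        print("a",a.round(3),"d_cm",(d/10).round(2),"rows>=",round(max(np.linalg.norm(d)/50,np.linalg.norm(a)/.15),1))
E
python3 - <<'E'
from h import *
U=Rt(np.pi)
plan(([429.7,44.7,120],U),([429.7,44.7,32],U))
E
```

```text
now 4.0 [430.4  41.8 119.9] force [ 0.2  0.  -0.3]
a [-0.001  0.    -0.212] d_cm [ 0.13  0.27 -0.01] rows>= 1.4
a [-0.001  0.    -0.212] d_cm [0.13 0.28 8.79] rows>= 1.8
```

Call:
send_rows:
  series:
    - {"ax": 0, "ay": 0, "az": -0.212, "dx": 0.13, "dy": 0.27, "dz": 0, "hand": 0}
    - {"ax": 0, "ay": 0, "az": -0.212, "dx": 0.13, "dy": 0.27, "dz": 0, "hand": 0}
    - {"ax": 0, "ay": 0, "az": -0.212, "dx": 0.13, "dy": 0.28, "dz": 4, "hand": 0}
    - {"ax": 0, "ay": 0, "az": -0.212, "dx": 0.13, "dy": 0.28, "dz": 7, "hand": 0}
    - {"ax": 0, "ay": 0, "az": -0.212, "dx": 0.13, "dy": 0.28, "dz": 8.8, "hand": 0}
    - {"ax": 0, "ay": 0, "az": -0.212, "dx": 0.13, "dy": 0.28, "dz": 8.8, "hand": 0}
    - {"ax": 0, "ay": 0, "az": -0.212, "dx": 0.13, "dy": 0.28, "dz": 8.8, "hand": 1}
    - {"ax": 0, "ay": 0, "az": -0.212, "dx": 0.13, "dy": 0.28, "dz": 8.8, "hand": 1}
    - {"ax": 0, "ay": 0, "az": -0.212, "dx": 0.13, "dy": 0.28, "dz": 8.8, "hand": 1}
    - {"ax": 0, "ay": 0, "az": -0.212, "dx": 0.13, "dy": 0.28, "dz": 8.8, "hand": 1}

```text
clock: 5.0
eef_pos: [429.9, 45.4, 33.4]
tool_rot: [-3.138, 0.002, 3.139]
force: [-0.2, -3.6, 5.3]
width: 58.5
gripper_force: 62.9
```

Call:
send_rows:
  series:
    - {"ax": 0, "ay": 0, "az": 0, "dx": 0, "dy": 0, "dz": 0, "hand": 1}
    - {"ax": 0, "ay": 0, "az": 0, "dx": 0, "dy": 0, "dz": 0, "hand": 1}
    - {"ax": 0, "ay": 0, "az": 0, "dx": 0, "dy": 0, "dz": 0, "hand": 1}

```text
clock: 5.3
eef_pos: [429.9, 45.4, 33.4]
tool_rot: [-3.138, 0.002, 3.139]
force: [0.0, -3.5, 7.1]
width: 58.6
gripper_force: 62.9
```

Run:
```python
from h import *
U=Rt(np.pi)
plan(([430,45,200],U),([430,-120,230],U),([430,-190,230],RB))
```

```text
now 5.3 [429.9  45.4  33.4] force [ 0.  -3.5  7.1]
a [-0.003  0.002 -0.002] d_cm [ -0.05  -0.1  -16.66] rows>= 3.3
a [-0.003  0.002 -0.002] d_cm [ -0.09 -16.61 -19.61] rows>= 5.1
a [-0.457  0.386  1.705] d_cm [ -0.11 -23.61 -19.58] rows>= 12.0
```

Call:
send_rows:
  series:
    - {"ax": 0, "ay": 0, "az": 0, "dx": 0, "dy": 0, "dz": -4, "hand": 1}
    - {"ax": 0, "ay": 0, "az": 0, "dx": 0, "dy": 0, "dz": -9, "hand": 1}
    - {"ax": 0, "ay": 0, "az": 0, "dx": 0, "dy": 0, "dz": -14, "hand": 1}
    - {"ax": -0.457, "ay": 0.386, "az": 1.705, "dx": -0.1, "dy": -23.6, "dz": -19.6, "hand": 1}
    - {"ax": -0.457, "ay": 0.386, "az": 1.705, "dx": -0.1, "dy": -23.6, "dz": -19.6, "hand": 1}
    - {"ax": -0.457, "ay": 0.386, "az": 1.705, "dx": -0.1, "dy": -23.6, "dz": -19.6, "hand": 1}
    - {"ax": -0.457, "ay": 0.386, "az": 1.705, "dx": -0.1, "dy": -23.6, "dz": -19.6, "hand": 1}
    - {"ax": -0.457, "ay": 0.386, "az": 1.705, "dx": -0.1, "dy": -23.6, "dz": -19.6, "hand": 1}
    - {"ax": -0.457, "ay": 0.386, "az": 1.705, "dx": -0.1, "dy": -23.6, "dz": -19.6, "hand": 1}
    - {"ax": -0.457, "ay": 0.386, "az": 1.705, "dx": -0.1, "dy": -23.6, "dz": -19.6, "hand": 1}

```text
clock: 6.3
eef_pos: [430.1, -190.6, 229.0]
tool_rot: [3.016, -0.31, 2.151]
force: [0.1, 0.5, -1.5]
width: 58.4
gripper_force: 65.9
```

Run:
```python
from h import *
plan(([430,-190,230],RB),([440,-290,230],RB),(bed([28,0,70]),RB))
```

```text
now 6.3 [ 430.1 -190.6  229. ] force [ 0.1  0.5 -1.5]
a [-0.189  0.158  0.707] d_cm [ 0.08  0.03 -0.07] rows>= 5.0
a [-0.189  0.158  0.707] d_cm [-8.4  -4.24 -3.36] rows>= 5.0
a [-0.189  0.158  0.707] d_cm [-14.24   1.82   3.71] rows>= 5.0
```

Call:
send_rows:
  series:
    - {"ax": -0.189, "ay": 0.158, "az": 0.707, "dx": -8.4, "dy": -4.24, "dz": -3.4, "hand": 1}
    - {"ax": -0.189, "ay": 0.158, "az": 0.707, "dx": -8.4, "dy": -4.24, "dz": -3.4, "hand": 1}
    - {"ax": -0.189, "ay": 0.158, "az": 0.707, "dx": -8.4, "dy": -4.24, "dz": -3.4, "hand": 1}
    - {"ax": -0.189, "ay": 0.158, "az": 0.707, "dx": -14.2, "dy": 1.8, "dz": 3.7, "hand": 1}
    - {"ax": -0.189, "ay": 0.158, "az": 0.707, "dx": -14.2, "dy": 1.8, "dz": 3.7, "hand": 1}
    - {"ax": -0.189, "ay": 0.158, "az": 0.707, "dx": -14.2, "dy": 1.8, "dz": 3.7, "hand": 1}
    - {"ax": -0.189, "ay": 0.158, "az": 0.707, "dx": -14.2, "dy": 1.8, "dz": 3.7, "hand": 1}
    - {"ax": -0.189, "ay": 0.158, "az": 0.707, "dx": -14.2, "dy": 1.8, "dz": 3.7, "hand": 1}
    - {"ax": -0.189, "ay": 0.158, "az": 0.707, "dx": -14.2, "dy": 1.8, "dz": 3.7, "hand": 1}

```text
clock: 7.2
eef_pos: [518.0, -280.3, 153.7]
tool_rot: [3.14, -0.521, 1.401]
force: [-0.7, 1.0, -0.9]
width: 58.1
gripper_force: 65.8
```

Run:
```python
from h import *
from cell import *
import cv2
plan((bed([28,0,70]),RB),(bed([28,0,-13]),RB))
s=read_state();d=get_image("wrist");cv2.imwrite("pics/w3.png",d["pixels"][:,:,::-1])
c=wcam(s['eef_pos'],s['tool_rot'])
r=25.4
for X in [(-16,-39,35),(-16,39,35),(-4,-39,35),(-4,39,35),(0,0,r),(0,-r*.866,-r/2),(0,r*.866,-r/2)]: print(X,proj(c,[bed(X)])[0].round(0))
print("part end", [proj(c,[s['eef_pos']+Ro.from_euler('xyz',s['tool_rot']).apply([e,0,-16.2-30])])[0].round(0) for e in(-20,20)])
```

```text
now 7.2 [ 518.  -280.3  153.7] force [-0.7  1.  -0.9]
a [-0.003  0.003  0.01 ] d_cm [-0.26  0.01 -0.03] rows>= 0.1
a [-0.003  0.003  0.01 ] d_cm [-0.24  0.04  8.27] rows>= 1.7
(-16, -39, 35) [378. 292.]
(-16, 39, 35) [261. 291.]
(-4, -39, 35) [379. 276.]
(-4, 39, 35) [261. 275.]
(0, 0, 25.4) [320. 263.]
(0, -21.996399999999998, -12.7) [347. 241.]
(0, 21.996399999999998, -12.7) [293. 240.]
part end [array([320., 349.]), array([320., 254.])]
```

View pics/w3.png

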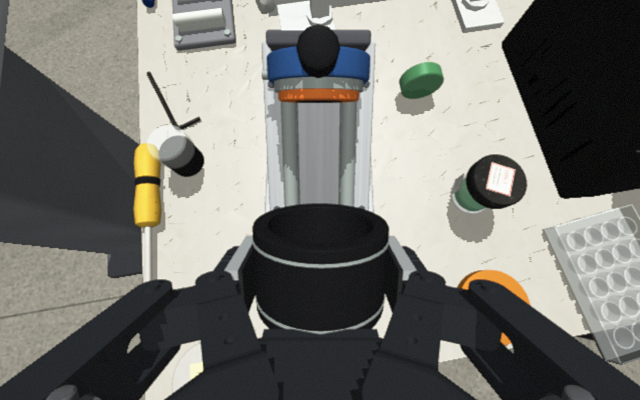

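The wrist view shows the spacer held square, at (320,265). The rods are symmetric about column 318 and the nose is at (318,97), so alignment with the bed is good. Next I lower it.

Call:
send_rows:
  series:
    - {"ax": 0, "ay": 0, "az": 0.01, "dx": 0, "dy": 0, "dz": 3, "hand": 1}
    - {"ax": 0, "ay": 0, "az": 0.01, "dx": 0, "dy": 0, "dz": 5, "hand": 1}
    - {"ax": 0, "ay": 0, "az": 0.01, "dx": 0, "dy": 0, "dz": 6.5, "hand": 1}
    - {"ax": 0, "ay": 0, "az": 0.01, "dx": 0, "dy": 0, "dz": 7.5, "hand": 1}
    - {"ax": 0, "ay": 0, "az": 0.01, "dx": 0, "dy": 0, "dz": 8.1, "hand": 1}
    - {"ax": 0, "ay": 0, "az": 0.01, "dx": 0, "dy": 0, "dz": 8.3, "hand": 1}
    - {"ax": 0, "ay": 0, "az": 0.01, "dx": 0, "dy": 0, "dz": 8.3, "hand": 1}

```text
clock: 7.95
eef_pos: [525.3, -239.1, 80.3]
tool_rot: [-3.136, -0.522, 1.388]
force: [-0.1, 0.1, -1.2]
width: 58.5
gripper_force: 65.9
```

Run:
```python
from h import *
from cell import *
s=read_state();print((BR.T@(s['eef_pos']-BO)).round(1),"F bed",(BR.T@s['force']).round(1),s['torque'].round(2))
```

```text
[ 30.1   0.3 -14.7] F bed [-0.5  0.1 -1.1] [-0.67  0.15 -0.05]
```

Call:
send_rows:
  series:
    - {"ax": 0, "ay": 0, "az": 0, "dx": 0, "dy": 0, "dz": 0.1, "hand": 1}
    - {"ax": 0, "ay": 0, "az": 0, "dx": 0, "dy": 0, "dz": 0.15, "hand": 1}
    - {"ax": 0, "ay": 0, "az": 0, "dx": 0, "dy": 0, "dz": 0.15, "hand": 1}

```text
clock: 8.25
eef_pos: [525.4, -238.6, 79.0]
tool_rot: [-3.136, -0.522, 1.388]
force: [-0.8, -2.5, 1.8]
width: 58.3
gripper_force: 66.1
```

```bash
cat > st.py <<'E'
from h import *
from cell import *
s=read_state();print((BR.T@(s['eef_pos']-BO)).round(1),"F bed",(BR.T@s['force']).round(1),"T bed",(BR.T@s['torque']).round(2),s['clock'])
E
python3 st.py
```

```text
[ 30.    0.4 -16.1] F bed [-1.4  0.3  2.9] T bed [0.11 0.62 0.01] 8.25
```

Call:
send_rows:
  series:
    - {"ax": 0, "ay": 0, "az": 0, "dx": -0.2, "dy": 0, "dz": -0.05, "hand": 1}
    - {"ax": 0, "ay": 0, "az": 0, "dx": -0.4, "dy": 0, "dz": -0.05, "hand": 1}
    - {"ax": 0, "ay": 0, "az": 0, "dx": -0.6, "dy": 0, "dz": -0.05, "hand": 1}
    - {"ax": 0, "ay": 0, "az": 0, "dx": -0.7, "dy": 0, "dz": -0.05, "hand": 1}
    - {"ax": 0, "ay": 0, "az": 0, "dx": -0.8, "dy": 0, "dz": -0.05, "hand": 1}
    - {"ax": 0, "ay": 0, "az": 0, "dx": -0.8, "dy": 0, "dz": -0.05, "hand": 1}

```text
clock: 8.85
eef_pos: [523.8, -245.0, 74.9]
tool_rot: [-3.135, -0.523, 1.388]
force: [-0.3, -0.2, -1.5]
width: 58.4
gripper_force: 66.1
```

```bash
python3 st.py
```

```text
[ 22.1   0.8 -16.4] F bed [-0.9  0.3 -1.2] T bed [ 0.21  0.65 -0.  ] 8.85
```

Call:
send_rows:
  series:
    - {"ax": 0, "ay": 0, "az": 0, "dx": -0.1, "dy": 0, "dz": 0, "hand": 1}
    - {"ax": 0, "ay": 0, "az": 0, "dx": -0.2, "dy": 0, "dz": 0, "hand": 1}
    - {"ax": 0, "ay": 0, "az": 0, "dx": -0.3, "dy": 0, "dz": 0, "hand": 1}
    - {"ax": 0, "ay": 0, "az": 0, "dx": -0.3, "dy": 0, "dz": 0, "hand": 1}

```text
clock: 9.25
eef_pos: [523.7, -246.1, 74.3]
tool_rot: [-3.135, -0.525, 1.389]
force: [-1.2, 3.5, 3.9]
width: 58.3
gripper_force: 66.2
```

```bash
python3 st.py
```

```text
[ 20.9   0.6 -16.4] F bed [4.7 1.8 1.8] T bed [ 0.26 -0.5   0.1 ] 9.25
```

Call:
send_rows:
  series:
    - {"ax": 0, "ay": 0, "az": 0, "dx": -0.2, "dy": 0, "dz": 0.05, "hand": 1}
    - {"ax": 0, "ay": 0, "az": 0, "dx": -0.2, "dy": 0, "dz": 0.05, "hand": 1}
    - {"ax": 0, "ay": 0, "az": 0, "dx": -0.2, "dy": 0, "dz": 0.05, "hand": 0.3}
    - {"ax": 0, "ay": 0, "az": 0, "dx": -0.1, "dy": 0, "dz": 0.0, "hand": 0}
    - {"ax": 0, "ay": 0, "az": 0, "dx": 0, "dy": 0, "dz": 0, "hand": 0}
    - {"ax": 0, "ay": 0, "az": 0, "dx": 0, "dy": 0, "dz": 0, "hand": 0}
    - {"ax": 0, "ay": 0, "az": 0, "dx": 0, "dy": 0, "dz": 0, "hand": 0}

```text
clock: 9.95
eef_pos: [523.5, -248.2, 73.3]
tool_rot: [-3.135, -0.522, 1.387]
force: [-0.3, 0.2, 1.1]
width: 85.7
gripper_force: 0.0
```

```bash
python3 st.py
python3 - <<'E'
from h import *
U=Rt(np.pi)
from cell import read_state
plan((bed([40,0,110]),RB),([435,-200,230],RB),([432,138,180],U))
E
```

```text
[ 18.6   0.5 -16.1] F bed [0.7 0.4 0.8] T bed [ 0.03  0.49 -0.01] 9.95
now 9.95 [ 523.5 -248.2   73.3] force [-0.3  0.2  1.1]
a [-0.005  0.002 -0.002] d_cm [  2.11  -0.02 -12.62] rows>= 2.6
a [-0.005  0.002 -0.002] d_cm [ 10.52  -9.65 -11.97] rows>= 3.7
a [ 0.452 -0.385 -1.708] d_cm [ 36.79 -15.99   8.94] rows>= 12.1
```

Call:
send_rows:
  series:
    - {"ax": 0, "ay": 0, "az": 0, "dx": 0, "dy": 0, "dz": -4, "hand": 0}
    - {"ax": 0, "ay": 0, "az": 0, "dx": 1, "dy": 0, "dz": -9, "hand": 0}
    - {"ax": 0, "ay": 0, "az": 0, "dx": 2.1, "dy": 0, "dz": -12.6, "hand": 0}
    - {"ax": 0, "ay": 0, "az": 0, "dx": 2.1, "dy": 0, "dz": -12.6, "hand": 0}

```text
clock: 10.35
eef_pos: [518.9, -295.1, 198.3]
tool_rot: [3.137, -0.517, 1.39]
force: [0.0, -0.2, -0.4]
width: 85.1
gripper_force: 0.0
```

```bash
cat > chk.py <<'E'
from h import *
from cell import *
import cv2,sys
U=Rt(np.pi)
s=read_state();d=get_image("wrist");cv2.imwrite(sys.argv[1],d["pixels"][:,:,::-1]);c=wcam(s['eef_pos'],s['tool_rot'])
th=np.linspace(0,2*np.pi,60)
for x in map(float,sys.argv[2:]):
    v=proj(c,[bed([x,30*np.cos(t),30*np.sin(t)]) for t in th]);print(x,"u",v[:,0].min().round(1),v[:,0].max().round(1),"v",v[:,1].min().round(1),v[:,1].max().round(1))
g=d["pixels"][:,312:328].mean(1).astype(int)
print("top rims",[proj(c,[bed([x,0,30])])[0].round(0).tolist() for x in(0,40,60,76)])
for r in range(100,340,3): print(r,*g[r],end=' | ')
E
python3 chk.py pics/w4.png 0 40
python3 - <<'E'
from h import *
U=Rt(np.pi)
plan(([435,-200,230],RB),([432,139,180],U))
E
```

```text
0.0 u 282.8 348.0 v 224.2 249.7
40.0 u 281.2 349.1 v 186.0 203.4
top rims [[315.0, 250.0], [315.0, 203.0], [315.0, 179.0], [315.0, 158.0]]
100 90 95 92 | 103 101 107 104 | 106 112 118 115 | 109 154 78 32 | 112 153 78 32 | 115 111 59 33 | 118 128 131 132 | 121 128 131 131 | 124 129 131 132 | 127 128 131 131 | 130 128 130 131 | 133 128 130 130 | 136 127 130 130 | 139 127 130 130 | 142 127 129 129 | 145 127 129 130 | 148 127 129 129 | 151 127 129 129 | 154 126 129 129 | 157 126 128 129 | 160 126 128 128 | 163 126 128 128 | 166 125 128 128 | 169 125 127 128 | 172 125 127 127 | 175 125 127 127 | 178 125 127 127 | 181 124 126 127 | 184 79 81 81 | 187 17 18 19 | 190 17 17 17 | 193 16 17 17 | 196 17 17 18 | 199 19 19 20 | 202 22 23 24 | 205 23 24 25 | 208 102 108 105 | 211 21 21 22 | 214 22 22 23 | 217 23 23 24 | 220 22 22 23 | 223 21 22 24 | 226 22 22 24 | 229 22 22 23 | 232 22 21 23 | 235 22 21 23 | 238 38 39 39 | 241 69 73 71 | 244 20 20 22 | 247 93 80 52 | 250 106 94 72 | 253 66 67 71 | 256 74 75 79 | 259 74 76 80 | 262 75 76 80 | 265 74 75 79 | 268 128 126 118 | 271 129 127 118 | 274 132 129 120 | 277 132 130 121 | 280 132 130 121 | 283 133 131 122 | 286 133 131 122 | 289 133 132 122 | 292 133 131 122 | 295 133 131 122 | 298 133 131 122 | 301 133 131 122 | 304 134 132 123 | 307 134 132 123 | 310 167 164 153 | 313 219 216 201 | 316 218 214 200 | 319 218 214 199 | 322 217 214 199 | 325 217 214 199 | 328 218 214 199 | 331 220 217 202 | 334 65 66 64 | 337 30 33 34 | now 10.4 [ 517.5 -293.6  195.7] force [-0.1  0.5  0. ]
a [ 0.     0.005 -0.001] d_cm [ 8.4  -9.81  0.85] rows>= 2.6
a [ 0.453 -0.378 -1.709] d_cm [ 34.82 -16.23  21.7 ] rows>= 12.1
```

Call:
send_rows:
  series:
    - {"ax": 0, "ay": 0, "az": 0, "dx": 8.4, "dy": -9.8, "dz": 0.8, "hand": 0}
    - {"ax": 0, "ay": 0, "az": 0, "dx": 8.4, "dy": -9.8, "dz": 0.8, "hand": 0}
    - {"ax": 0.453, "ay": -0.378, "az": -1.709, "dx": 34.8, "dy": -16.2, "dz": 21.7, "hand": 0}
    - {"ax": 0.453, "ay": -0.378, "az": -1.709, "dx": 34.8, "dy": -16.2, "dz": 21.7, "hand": 0}
    - {"ax": 0.453, "ay": -0.378, "az": -1.709, "dx": 34.8, "dy": -16.2, "dz": 21.7, "hand": 0}
    - {"ax": 0.453, "ay": -0.378, "az": -1.709, "dx": 34.8, "dy": -16.2, "dz": 21.7, "hand": 0}
    - {"ax": 0.453, "ay": -0.378, "az": -1.709, "dx": 34.8, "dy": -16.2, "dz": 21.7, "hand": 0}
    - {"ax": 0.453, "ay": -0.378, "az": -1.709, "dx": 34.8, "dy": -16.2, "dz": 21.7, "hand": 0}
    - {"ax": 0.453, "ay": -0.378, "az": -1.709, "dx": 34.8, "dy": -16.2, "dz": 21.7, "hand": 0}
    - {"ax": 0.453, "ay": -0.378, "az": -1.709, "dx": 34.8, "dy": -16.2, "dz": 21.7, "hand": 0}

```text
clock: 11.4
eef_pos: [427.8, 146.4, 179.4]
tool_rot: [3.029, -0.169, 2.591]
force: [-0.0, -1.1, -0.3]
width: 85.1
gripper_force: 0.0
```

Run:
```python
from h import *
U=Rt(np.pi)
plan(([432,140.3,130],U),([432,140.3,32],U))
```

```text
now 11.4 [427.8 146.4 179.4] force [-0.  -1.1 -0.3]
a [ 0.156 -0.134 -0.558] d_cm [-1.5  -0.84  4.69] rows>= 4.0
a [ 0.156 -0.134 -0.558] d_cm [-3.15 -1.93 14.29] rows>= 4.0
```

Call:
send_rows:
  series:
    - {"ax": 0.156, "ay": -0.134, "az": -0.558, "dx": -1.5, "dy": -0.84, "dz": 4.7, "hand": 0}
    - {"ax": 0.156, "ay": -0.134, "az": -0.558, "dx": -1.5, "dy": -0.84, "dz": 4.7, "hand": 0}
    - {"ax": 0.156, "ay": -0.134, "az": -0.558, "dx": -1.5, "dy": -0.84, "dz": 4.7, "hand": 0}
    - {"ax": 0.156, "ay": -0.134, "az": -0.558, "dx": -1.5, "dy": -0.84, "dz": 4.7, "hand": 0}
    - {"ax": 0.156, "ay": -0.134, "az": -0.558, "dx": -1.5, "dy": -0.84, "dz": 4.7, "hand": 0}
    - {"ax": 0.156, "ay": -0.134, "az": -0.558, "dx": -1.5, "dy": -0.84, "dz": 4.7, "hand": 0}
    - {"ax": 0.156, "ay": -0.134, "az": -0.558, "dx": -1.5, "dy": -0.84, "dz": 4.7, "hand": 0}

```text
clock: 12.1
eef_pos: [433.9, 133.6, 129.9]
tool_rot: [-3.14, -0.001, 3.124]
force: [0.2, -0.1, 0.2]
width: 85.2
gripper_force: 0.0
```

Run:
```python
from h import *
from cell import *
import cv2
U=Rt(np.pi)
plan(([432,140.3,32],U))
s=read_state();print(s['tool_rot']);im=get_image("wrist")["pixels"][:,:,::-1].copy();cv2.imwrite("pics/w5.png",im)
c=wcam(s['eef_pos'],s['tool_rot'])
hsv=cv2.cvtColor(im,cv2.COLOR_BGR2HSV);m=cv2.inRange(hsv,(60,100,30),(90,255,255))
_,l,st,_=cv2.connectedComponentsWithStats(m);k=1+st[1:,4].argmax();x,y,w,h=st[k,:4];print("lens box",x,x+w,y,y+h)
th=np.linspace(0,2*np.pi,90)
def sil(q):
    v=proj(c,np.concatenate([[[q[0]+e,q[1]+30*np.cos(t),49.6+30*np.sin(t)] for t in th] for e in(-10,10)]));return [v[:,0].min(),v[:,0].max(),v[:,1].min(),v[:,1].max()]
print(least_squares(lambda q:np.array(sil(q))-[x,x+w,y,y+h],[433,140],x_scale=10).x,sil([434,140.3]))
```

```text
now 12.1 [433.9 133.6 129.9] force [ 0.2 -0.1  0.2]
a [-0.001 -0.001 -0.018] d_cm [0.19 0.68 9.79] rows>= 2.0
[-3.14014582e+00 -1.43920442e-03  3.12368202e+00]
lens box 291 368 183 227
[431.44029009 141.12435978] [np.float64(289.0059461046494), np.float64(367.88096411162286), np.float64(184.42825512931452), np.float64(231.82836362297815)]
```

Call:
send_rows:
  series:
    - {"ax": 0, "ay": 0, "az": -0.018, "dx": 0.15, "dy": 0.7, "dz": 0, "hand": 0}
    - {"ax": 0, "ay": 0, "az": -0.018, "dx": 0.15, "dy": 0.7, "dz": 4, "hand": 0}
    - {"ax": 0, "ay": 0, "az": -0.018, "dx": 0.15, "dy": 0.7, "dz": 7.5, "hand": 0}
    - {"ax": 0, "ay": 0, "az": -0.018, "dx": 0.15, "dy": 0.7, "dz": 9.7, "hand": 0}
    - {"ax": 0, "ay": 0, "az": -0.018, "dx": 0.15, "dy": 0.7, "dz": 9.7, "hand": 0}
    - {"ax": 0, "ay": 0, "az": -0.018, "dx": 0.15, "dy": 0.7, "dz": 9.7, "hand": 1}
    - {"ax": 0, "ay": 0, "az": -0.018, "dx": 0.15, "dy": 0.7, "dz": 9.7, "hand": 1}
    - {"ax": 0, "ay": 0, "az": -0.018, "dx": 0.15, "dy": 0.7, "dz": 9.7, "hand": 1}
    - {"ax": 0, "ay": 0, "az": -0.018, "dx": 0.15, "dy": 0.7, "dz": 9.7, "hand": 1}
    - {"ax": 0, "ay": 0, "az": -0.018, "dx": 0.15, "dy": 0.7, "dz": 9.7, "hand": 1}

```text
clock: 13.15
eef_pos: [433.3, 140.4, 34.8]
tool_rot: [-3.139, 0.002, -3.139]
force: [-1.2, -2.2, 6.6]
width: 57.7
gripper_force: 62.9
```

Run:
```python
from h import *
plan(([430,-190,230],RB))
```

```text
now 13.15 [433.3 140.4  34.8] force [-1.2 -2.2  6.6]
a [-0.458  0.385  1.709] d_cm [  0.36 -33.09 -19.44] rows>= 12.1
```

Call:
send_rows:
  series:
    - {"ax": 0, "ay": 0, "az": 0, "dx": 0, "dy": 0, "dz": -4, "hand": 1}
    - {"ax": 0, "ay": 0, "az": 0, "dx": 0, "dy": 0, "dz": -9, "hand": 1}
    - {"ax": 0, "ay": 0, "az": 0, "dx": 0, "dy": 0, "dz": -14, "hand": 1}
    - {"ax": -0.458, "ay": 0.385, "az": 1.709, "dx": 0.4, "dy": -33.1, "dz": -19.4, "hand": 1}
    - {"ax": -0.458, "ay": 0.385, "az": 1.709, "dx": 0.4, "dy": -33.1, "dz": -19.4, "hand": 1}
    - {"ax": -0.458, "ay": 0.385, "az": 1.709, "dx": 0.4, "dy": -33.1, "dz": -19.4, "hand": 1}
    - {"ax": -0.458, "ay": 0.385, "az": 1.709, "dx": 0.4, "dy": -33.1, "dz": -19.4, "hand": 1}
    - {"ax": -0.458, "ay": 0.385, "az": 1.709, "dx": 0.4, "dy": -33.1, "dz": -19.4, "hand": 1}
    - {"ax": -0.458, "ay": 0.385, "az": 1.709, "dx": 0.4, "dy": -33.1, "dz": -19.4, "hand": 1}
    - {"ax": -0.458, "ay": 0.385, "az": 1.709, "dx": 0.4, "dy": -33.1, "dz": -19.4, "hand": 1}

```text
clock: 14.15
eef_pos: [429.7, -193.9, 229.2]
tool_rot: [3.017, -0.307, 2.154]
force: [-0.1, -0.0, -1.6]
width: 57.9
gripper_force: 66.0
```

Run:
```python
from h import *
plan(([440,-285,240],RB),(bed([60,0,75]),RB))
```

```text
now 14.15 [ 429.7 -193.9  229.2] force [-0.1 -0.  -1.6]
a [-0.19   0.162  0.71 ] d_cm [-7.46 -3.69 -3.98] rows>= 5.0
a [-0.19   0.162  0.71 ] d_cm [-11.64   3.89   2.72] rows>= 5.0
```

Call:
send_rows:
  series:
    - {"ax": -0.19, "ay": 0.162, "az": 0.71, "dx": -7.5, "dy": -3.7, "dz": -4.0, "hand": 1}
    - {"ax": -0.19, "ay": 0.162, "az": 0.71, "dx": -7.5, "dy": -3.7, "dz": -4.0, "hand": 1}
    - {"ax": -0.19, "ay": 0.162, "az": 0.71, "dx": -7.5, "dy": -3.7, "dz": -4.0, "hand": 1}
    - {"ax": -0.19, "ay": 0.162, "az": 0.71, "dx": -11.6, "dy": 3.9, "dz": 2.7, "hand": 1}
    - {"ax": -0.19, "ay": 0.162, "az": 0.71, "dx": -11.6, "dy": 3.9, "dz": 2.7, "hand": 1}
    - {"ax": -0.19, "ay": 0.162, "az": 0.71, "dx": -11.6, "dy": 3.9, "dz": 2.7, "hand": 1}
    - {"ax": -0.19, "ay": 0.162, "az": 0.71, "dx": -11.6, "dy": 3.9, "dz": 2.7, "hand": 1}
    - {"ax": -0.19, "ay": 0.162, "az": 0.71, "dx": -11.6, "dy": 3.9, "dz": 2.7, "hand": 1}
    - {"ax": -0.19, "ay": 0.162, "az": 0.71, "dx": -11.6, "dy": 3.9, "dz": 2.7, "hand": 1}
    - {"ax": -0.19, "ay": 0.162, "az": 0.71, "dx": -11.6, "dy": 3.9, "dz": 2.7, "hand": 1}

```text
clock: 15.15
eef_pos: [522.4, -253.3, 172.9]
tool_rot: [3.141, -0.523, 1.399]
force: [0.2, 0.1, -1.5]
width: 57.9
gripper_force: 65.9
```

```bash
python3 st.py
python3 - <<'E'
from h import *
plan((bed([60,0.5,-12]),RB))
E
```

```text
[63.9  0.6 72.6] F bed [-0.7 -0.2 -1.4] T bed [-0.03  0.67  0.02] 15.15
now 15.15 [ 522.4 -253.3  172.9] force [ 0.2  0.1 -1.5]
a [-0.004  0.001  0.008] d_cm [-0.38  0.05  8.46] rows>= 1.7
```

Call:
send_rows:
  series:
    - {"ax": 0, "ay": 0, "az": 0.008, "dx": -0.4, "dy": 0, "dz": 3, "hand": 1}
    - {"ax": 0, "ay": 0, "az": 0.008, "dx": -0.6, "dy": 0, "dz": 5.5, "hand": 1}
    - {"ax": 0, "ay": 0, "az": 0.008, "dx": -0.6, "dy": 0, "dz": 7, "hand": 1}
    - {"ax": 0, "ay": 0, "az": 0.008, "dx": -0.6, "dy": 0, "dz": 8, "hand": 1}
    - {"ax": 0, "ay": 0, "az": 0.008, "dx": -0.6, "dy": 0, "dz": 8.4, "hand": 1}
    - {"ax": 0, "ay": 0, "az": 0.008, "dx": -0.6, "dy": 0, "dz": 8.5, "hand": 1}
    - {"ax": 0, "ay": 0, "az": 0.008, "dx": -0.6, "dy": 0, "dz": 8.6, "hand": 1}
    - {"ax": 0, "ay": 0, "az": 0.008, "dx": -0.6, "dy": 0, "dz": 8.6, "hand": 1}

```text
clock: 15.95
eef_pos: [529.3, -215.5, 94.7]
tool_rot: [-3.136, -0.524, 1.39]
force: [0.2, 0.0, -1.1]
width: 58.2
gripper_force: 66.0
```

```bash
python3 st.py
```

```text
[ 58.1   0.6 -14.3] F bed [-0.5 -0.2 -1. ] T bed [-0.02  0.64  0.01] 15.95
```

Call:
send_rows:
  series:
    - {"ax": 0, "ay": 0, "az": 0, "dx": -0.1, "dy": 0, "dz": 0.05, "hand": 1}
    - {"ax": 0, "ay": 0, "az": 0, "dx": -0.2, "dy": 0, "dz": 0.08, "hand": 1}
    - {"ax": 0, "ay": 0, "az": 0, "dx": -0.3, "dy": 0, "dz": 0.08, "hand": 1}
    - {"ax": 0, "ay": 0, "az": 0, "dx": -0.4, "dy": 0, "dz": 0.08, "hand": 1}
    - {"ax": 0, "ay": 0, "az": 0, "dx": -0.4, "dy": 0, "dz": 0.08, "hand": 1}

```text
clock: 16.45
eef_pos: [528.1, -217.3, 92.1]
tool_rot: [-3.134, -0.525, 1.39]
force: [-3.8, 0.1, 6.0]
width: 57.8
gripper_force: 66.7
```

```bash
python3 st.py
```

```text
[ 55.    1.5 -15.5] F bed [2.5 3.7 5.5] T bed [ 0.61 -0.12  0.09] 16.45
```

Call:
send_rows:
  series:
    - {"ax": 0, "ay": 0, "az": 0, "dx": -0.1, "dy": -0.05, "dz": -0.06, "hand": 1}
    - {"ax": 0, "ay": 0, "az": 0, "dx": -0.2, "dy": -0.05, "dz": -0.06, "hand": 1}
    - {"ax": 0, "ay": 0, "az": 0, "dx": -0.3, "dy": -0.05, "dz": -0.06, "hand": 1}
    - {"ax": 0, "ay": 0, "az": 0, "dx": -0.3, "dy": -0.05, "dz": -0.06, "hand": 1}

```text
clock: 16.85
eef_pos: [527.8, -219.9, 90.8]
tool_rot: [-3.136, -0.525, 1.39]
force: [-0.3, 2.2, 2.7]
width: 58.1
gripper_force: 67.6
```

```bash
python3 st.py
```

```text
[ 52.1   1.3 -15.3] F bed [3.2 0.7 1.3] T bed [ 0.13 -0.22  0.05] 16.85
```

Call:
send_rows:
  series:
    - {"ax": 0, "ay": 0, "az": 0, "dx": -0.1, "dy": 0, "dz": 0, "hand": 1}
    - {"ax": 0, "ay": 0, "az": 0, "dx": -0.2, "dy": 0, "dz": 0, "hand": 1}
    - {"ax": 0, "ay": 0, "az": 0, "dx": -0.2, "dy": 0, "dz": 0, "hand": 1}

```text
clock: 17.15
eef_pos: [527.7, -220.2, 90.6]
tool_rot: [-3.135, -0.528, 1.391]
force: [-0.2, 4.4, 7.0]
width: 58.1
gripper_force: 69.5
```

```bash
python3 st.py
```

```text
[ 51.7   1.4 -15.3] F bed [7.2 1.  4. ] T bed [ 0.13 -1.02 -0.07] 17.15
```

Run:
```python
from h import *
from cell import *
import cv2
s=read_state();im=get_image("wrist")["pixels"][:,:,::-1].copy();cv2.imwrite("pics/w6.png",im)
cv2.imwrite("pics/c6.png",cv2.resize(im[190:390,200:440],None,fx=3,fy=3,interpolation=cv2.INTER_CUBIC))
c=wcam(s['eef_pos'],s['tool_rot'])
for x in(0,40,60): print(x,proj(c,[bed([x,0,30])])[0].round(1))
```

```text
0 [322.5 410.7]
40 [322.6 328.5]
60 [322.7 281.7]
```

View pics/c6.png

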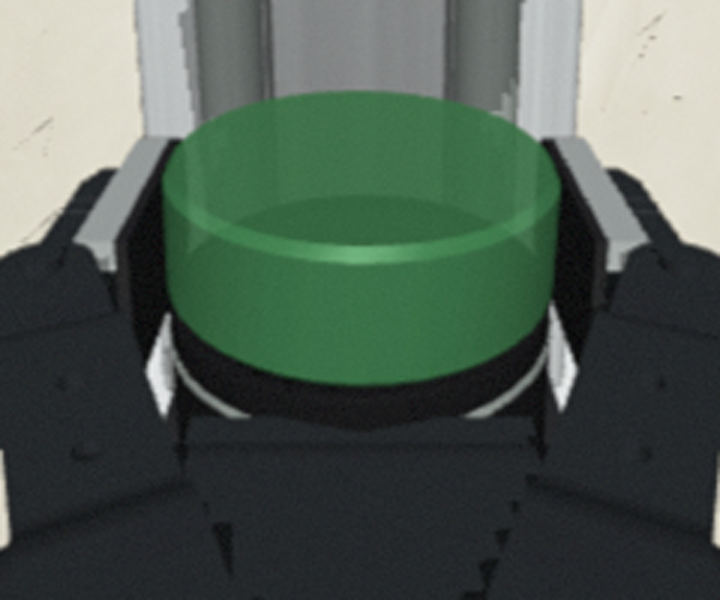

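The crop shows the lens in the pads, flat, with its upper rim at crop (360,255) and lower rim at (360,384). The spacer's bright line is at (240,413). I check numerically whether there is a gap to the spacer.

Run:
```python
from h import *
import cv2
c6=wcam([527.7,-220.2,90.6],[-3.135,-.528,1.391])
def solve(c,u,v):  # point on r=30 surface, bed x & angle
    r=least_squares(lambda q:proj(c,[bed([q[0],30*np.sin(q[1])+.7,30*np.cos(q[1])])])[0]-[u,v],[40,(320-u)/60],x_scale=[10,.3]);return r.x.round(2),r.cost.round(2)
for n,u,v in(("lens hi",320,275),("lens lo",320,318),("line",263.3,314),("line",280,327.7),("lens lo",280,311),("lensloR",360,311),("lineR",366,323)): print(n,solve(c6,u,v))
im=cv2.imread("pics/w4.png");print(im[176:256,310:320].mean(axis=(1,2)).astype(int).tolist())
c4=wcam([517.5,-293.6,195.7],[3.137,-.517,1.39])
for v in(204,208,241,245): print("w4",v,solve(c4,315,v))
b=cv2.imread("pics/w6.png")
for u in (262,270,278,362,370,378): print(u,b[295:340,u].mean(1).astype(int).tolist())
```

```text
lens hi (array([6.272e+01, 1.000e-02]), np.float64(0.0))
lens lo (array([4.468e+01, 1.000e-02]), np.float64(0.0))
line (array([37.12,  0.95]), np.float64(0.0))
line (array([36.52,  0.58]), np.float64(0.0))
lens lo (array([44.35,  0.56]), np.float64(0.0))
lensloR (array([44.77, -0.54]), np.float64(0.0))
lineR (array([37.82, -0.65]), np.float64(0.0))
[126, 126, 127, 127, 127, 125, 127, 125, 76, 28, 15, 17, 17, 16, 16, 16, 17, 15, 15, 15, 16, 17, 17, 18, 23, 26, 25, 23, 24, 21, 42, 118, 121, 66, 27, 21, 23, 22, 24, 22, 24, 24, 22, 23, 24, 23, 22, 22, 24, 22, 22, 22, 22, 23, 22, 22, 23, 23, 23, 22, 23, 22, 25, 73, 136, 88, 35, 20, 20, 26, 61, 105, 113, 116, 108, 81, 66, 67, 72, 74]
w4 204 (array([4.009e+01, 3.000e-02]), np.float64(0.0))
w4 208 (array([3.681e+01, 3.000e-02]), np.float64(0.0))
w4 241 (array([8.77, 0.03]), np.float64(0.0))
w4 245 (array([5.25, 0.03]), np.float64(0.0))
262 [64, 61, 57, 41, 25, 24, 23, 24, 20, 20, 20, 20, 18, 19, 18, 15, 21, 26, 57, 79, 105, 120, 109, 71, 32, 16, 19, 16, 16, 15, 16, 17, 15, 19, 12, 23, 19, 26, 30, 34, 34, 33, 38, 27, 23]
270 [67, 71, 68, 72, 
[... 217 characters left out ...]
2, 72, 69, 48, 31, 21, 23, 23, 22, 18, 27, 24, 22, 24, 21, 21, 24, 17, 17, 33, 88, 135, 126, 73, 41, 36, 39, 39, 41, 43, 39, 35, 34, 36]
362 [73, 73, 75, 71, 71, 71, 69, 72, 73, 72, 72, 72, 72, 71, 63, 40, 25, 24, 20, 28, 23, 18, 21, 25, 24, 25, 23, 19, 24, 65, 120, 143, 145, 96, 49, 38, 36, 37, 40, 38, 39, 42, 36, 33, 34]
370 [66, 69, 65, 65, 64, 66, 67, 67, 65, 67, 47, 29, 20, 24, 24, 25, 20, 24, 25, 22, 21, 22, 19, 26, 65, 115, 132, 116, 78, 35, 15, 21, 19, 26, 39, 39, 39, 37, 37, 41, 39, 40, 34, 33, 34]
378 [60, 59, 53, 46, 32, 26, 22, 21, 16, 21, 14, 14, 20, 18, 31, 45, 76, 104, 119, 107, 79, 45, 22, 16, 15, 17, 23, 17, 16, 21, 11, 18, 22, 20, 18, 17, 20, 21, 26, 33, 23, 19, 20, 23, 28]
```

Vision shows the spacer line and lens edge 0.3 mm from flush, and the brass tips sit directly at the spacer's end, so the bed origin is about 3.4 mm higher than I estimated. The lens is flush, so I release it.

Call:
send_rows:
  series:
    - {"ax": 0, "ay": 0, "az": 0, "dx": -0.15, "dy": 0, "dz": 0.03, "hand": 1}
    - {"ax": 0, "ay": 0, "az": 0, "dx": -0.15, "dy": 0, "dz": 0.03, "hand": 1}
    - {"ax": 0, "ay": 0, "az": 0, "dx": -0.15, "dy": 0, "dz": 0.03, "hand": 0.3}
    - {"ax": 0, "ay": 0, "az": 0, "dx": -0.1, "dy": 0, "dz": 0, "hand": 0}
    - {"ax": 0, "ay": 0, "az": 0, "dx": 0, "dy": 0, "dz": 0, "hand": 0}
    - {"ax": 0, "ay": 0, "az": 0, "dx": 0, "dy": 0, "dz": 0, "hand": 0}
    - {"ax": 0, "ay": 0, "az": 0, "dx": 0, "dy": 0, "dz": -4, "hand": 0}
    - {"ax": 0, "ay": 0, "az": 0, "dx": 0, "dy": 0, "dz": -9, "hand": 0}
    - {"ax": 0, "ay": 0, "az": 0, "dx": -1, "dy": 0, "dz": -12.5, "hand": 0}
    - {"ax": 0, "ay": 0, "az": 0, "dx": -1, "dy": 0, "dz": -12.5, "hand": 0}

```text
clock: 18.2
eef_pos: [516.1, -299.4, 195.5]
tool_rot: [3.14, -0.516, 1.386]
force: [0.2, -0.3, -0.2]
width: 85.3
gripper_force: 0.0
```

```bash
sed -i 's/^BO=.*519.6.*$/BY=1.39;BR=rz(BY)@B30;BO=np.array([519.6,-272.1,78.])+BR@np.array([3.4,.9,0])/' h.py; python3 st.py
python3 - <<'E'
from h import *
from cell import *
import cv2
s=read_state();im=get_image("wrist")["pixels"][:,:,::-1].copy();cv2.imwrite("pics/w7.png",im);c=wcam(s['eef_pos'],s['tool_rot'])
print("rims",[proj(c,[bed([x,0,30])])[0].round(0).tolist() for x in(0,6,34,40,60)])
print([(r,*im[r,312:328].mean(0).astype(int)) for r in range(150,270,2)])
U=Rt(np.pi);plan(([435,-200,235],RB),([427,234,180],U))
E
```

```text
[ 31.6  -2.4 115.5] F bed [-0.3 -0.3 -0. ] T bed [0.03 0.59 0.  ] 18.2
rims [[317.0, 240.0], [317.0, 233.0], [316.0, 200.0], [316.0, 193.0], [316.0, 167.0]]
[(150, np.int64(126), np.int64(126), np.int64(124)), (152, np.int64(127), np.int64(127), np.int64(124)), (154, np.int64(127), np.int64(126), np.int64(124)), (156, np.int64(127), np.int64(126), np.int64(124)), (158, np.int64(86), np.int64(111), np.int64(80)), (160, np.int64(69), np.int64(107), np.int64(59)), (162, np.int64(69), np.int64(107), np.int64(59)), (164, np.int64(69), np.int64(106), np.int64(59)), (166, np.int64(69), np.int64(106), np.int64(59)), (168, np.int64(85), np.int64(130), np.int64(72)), (170, np.int64(83), np.int64(127), np.int64(70)), (172, np.int64(77), np.int64(118), np.int64(65)), (174, np.int64(77), np.int64(117), np.int64(65)), (176, np.int64(77), np.int64(118), np.int64(65)), (178, np.int64(71), np.int64(112), np.int64(59)), (180, np.int64(66), np.int64(106), np.int64(54)), (182, np.int64(67), np.int64(107), np.int64(54)), (184, np.int64(66), np.int64(106), np.int64(54)), (186, np.int64(66), np.int64(106),
[... 1525 characters left out ...]
, np.int64(72)), (250, np.int64(78), np.int64(74), np.int64(72)), (252, np.int64(77), np.int64(73), np.int64(72)), (254, np.int64(78), np.int64(73), np.int64(72)), (256, np.int64(79), np.int64(75), np.int64(73)), (258, np.int64(79), np.int64(75), np.int64(73)), (260, np.int64(86), np.int64(85), np.int64(85)), (262, np.int64(115), np.int64(123), np.int64(125)), (264, np.int64(116), np.int64(124), np.int64(127)), (266, np.int64(117), np.int64(125), np.int64(127)), (268, np.int64(118), np.int64(126), np.int64(128))]
now 18.25 [ 515.3 -296.1  193.7] force [ 0.5  0.5 -0.5]
a [-0.001  0.003 -0.003] d_cm [ 8.98 -9.65  0.41] rows>= 2.6
a [ 0.453 -0.381 -1.71 ] d_cm [ 43.14 -18.3   26.34] rows>= 12.1
```

Call:
send_rows:
  series:
    - {"ax": 0, "ay": 0, "az": 0, "dx": 9, "dy": -9.7, "dz": 0.4, "hand": 0}
    - {"ax": 0, "ay": 0, "az": 0, "dx": 9, "dy": -9.7, "dz": 0.4, "hand": 0}
    - {"ax": 0.453, "ay": -0.381, "az": -1.71, "dx": 43.1, "dy": -18.3, "dz": 26.3, "hand": 0}
    - {"ax": 0.453, "ay": -0.381, "az": -1.71, "dx": 43.1, "dy": -18.3, "dz": 26.3, "hand": 0}
    - {"ax": 0.453, "ay": -0.381, "az": -1.71, "dx": 43.1, "dy": -18.3, "dz": 26.3, "hand": 0}
    - {"ax": 0.453, "ay": -0.381, "az": -1.71, "dx": 43.1, "dy": -18.3, "dz": 26.3, "hand": 0}
    - {"ax": 0.453, "ay": -0.381, "az": -1.71, "dx": 43.1, "dy": -18.3, "dz": 26.3, "hand": 0}
    - {"ax": 0.453, "ay": -0.381, "az": -1.71, "dx": 43.1, "dy": -18.3, "dz": 26.3, "hand": 0}
    - {"ax": 0.453, "ay": -0.381, "az": -1.71, "dx": 43.1, "dy": -18.3, "dz": 26.3, "hand": 0}
    - {"ax": 0.453, "ay": -0.381, "az": -1.71, "dx": 43.1, "dy": -18.3, "dz": 26.3, "hand": 0}

```text
clock: 19.25
eef_pos: [426.5, 179.2, 186.3]
tool_rot: [3.031, -0.167, 2.584]
force: [1.8, -0.7, 0.0]
width: 85.4
gripper_force: 0.0
```

Run:
```python
from h import *
U=Rt(np.pi)
plan(([427,235.3,135],U))
```

```text
now 19.25 [426.5 179.2 186.3] force [ 1.8 -0.7  0. ]
a [ 0.154 -0.132 -0.565] d_cm [2.03 4.14 6.04] rows>= 4.0
```

Call:
send_rows:
  series:
    - {"ax": 0.154, "ay": -0.132, "az": -0.565, "dx": 2, "dy": 4.1, "dz": 6, "hand": 0}
    - {"ax": 0.154, "ay": -0.132, "az": -0.565, "dx": 2, "dy": 4.1, "dz": 6, "hand": 0}
    - {"ax": 0.154, "ay": -0.132, "az": -0.565, "dx": 2, "dy": 4.1, "dz": 6, "hand": 0}
    - {"ax": 0.154, "ay": -0.132, "az": -0.565, "dx": 2, "dy": 4.1, "dz": 6, "hand": 0}
    - {"ax": 0.154, "ay": -0.132, "az": -0.565, "dx": 2, "dy": 4.1, "dz": 6, "hand": 0}
    - {"ax": 0.154, "ay": -0.132, "az": -0.565, "dx": 2, "dy": 4.1, "dz": 6, "hand": 0}
    - {"ax": 0.154, "ay": -0.132, "az": -0.565, "dx": 2, "dy": 4.1, "dz": 6, "hand": 0}
    - {"ax": 0.154, "ay": -0.132, "az": -0.565, "dx": 2, "dy": 4.1, "dz": 6, "hand": 0}

```text
clock: 20.05
eef_pos: [429.3, 231.8, 136.2]
tool_rot: [3.14, -0.0, 3.132]
force: [0.7, -0.1, 0.6]
width: 85.3
gripper_force: 0.0
```

Run:
```python
from h import *
from cell import *
import cv2
U=Rt(np.pi)
s=read_state();im=get_image("wrist")["pixels"][:,:,::-1].copy();cv2.imwrite("pics/w8.png",im)
c=wcam(s['eef_pos'],s['tool_rot'])
hsv=cv2.cvtColor(im,cv2.COLOR_BGR2HSV);m=cv2.inRange(hsv,(15,110,50),(30,255,255))
_,l,st,_=cv2.connectedComponentsWithStats(m);k=1+st[1:,4].argmax();x,y,w,h=st[k,:4];print("ring box",x,x+w,y,y+h)
th=np.linspace(0,2*np.pi,90)
def sil(q):
    v=proj(c,np.concatenate([[[q[0]+e,q[1]+30*np.cos(t),49.6+30*np.sin(t)] for t in th] for e in(-8,8)]));return [v[:,0].min(),v[:,0].max(),v[:,1].min(),v[:,1].max()]
r=least_squares(lambda q:np.array(sil(q))-[x,x+w,y,y+h],[426,235],x_scale=10);print(r.x,r.fun)
plan(([r.x[0]+.8,235.3,33],U))
```

```text
ring box 287 363 180 218
[424.01517203 236.14018234] [-0.53670607  0.53500031 -0.84640574  0.73376356]
now 20.1 [429.3 231.9 136.3] force [ 1.1 -0.5 -0.7]
a [ 0.002 -0.    -0.009] d_cm [ 0.45  0.32 10.33] rows>= 2.1
```

Call:
send_rows:
  series:
    - {"ax": 0, "ay": 0, "az": -0.009, "dx": 0.72, "dy": 0.34, "dz": 0, "hand": 0}
    - {"ax": 0, "ay": 0, "az": -0.009, "dx": 0.72, "dy": 0.34, "dz": 4, "hand": 0}
    - {"ax": 0, "ay": 0, "az": -0.009, "dx": 0.72, "dy": 0.34, "dz": 7.5, "hand": 0}
    - {"ax": 0, "ay": 0, "az": -0.009, "dx": 0.72, "dy": 0.34, "dz": 10, "hand": 0}
    - {"ax": 0, "ay": 0, "az": -0.009, "dx": 0.72, "dy": 0.34, "dz": 10.3, "hand": 0}
    - {"ax": 0, "ay": 0, "az": -0.009, "dx": 0.72, "dy": 0.34, "dz": 10.3, "hand": 1}
    - {"ax": 0, "ay": 0, "az": -0.009, "dx": 0.72, "dy": 0.34, "dz": 10.3, "hand": 1}
    - {"ax": 0, "ay": 0, "az": -0.009, "dx": 0.72, "dy": 0.34, "dz": 10.3, "hand": 1}
    - {"ax": 0, "ay": 0, "az": -0.009, "dx": 0.72, "dy": 0.34, "dz": 10.3, "hand": 1}
    - {"ax": 0, "ay": 0, "az": -0.009, "dx": 0.72, "dy": 0.34, "dz": 10.3, "hand": 1}

```text
clock: 21.1
eef_pos: [422.3, 235.6, 35.1]
tool_rot: [3.141, 0.002, -3.14]
force: [-1.4, -2.6, 6.8]
width: 58.2
gripper_force: 63.0
```

Run:
```python
from h import *
plan(([430,-150,230],RB))
```

```text
now 21.1 [422.3 235.6  35.1] force [-1.4 -2.6  6.8]
a [-0.456  0.382  1.709] d_cm [ -0.75 -38.55 -19.52] rows>= 12.1
```

Call:
send_rows:
  series:
    - {"ax": 0, "ay": 0, "az": 0, "dx": 0, "dy": 0, "dz": -4, "hand": 1}
    - {"ax": 0, "ay": 0, "az": 0, "dx": 0, "dy": 0, "dz": -9, "hand": 1}
    - {"ax": 0, "ay": 0, "az": 0, "dx": 0, "dy": 0, "dz": -14, "hand": 1}
    - {"ax": -0.456, "ay": 0.382, "az": 1.709, "dx": -0.8, "dy": -38.6, "dz": -19.5, "hand": 1}
    - {"ax": -0.456, "ay": 0.382, "az": 1.709, "dx": -0.8, "dy": -38.6, "dz": -19.5, "hand": 1}
    - {"ax": -0.456, "ay": 0.382, "az": 1.709, "dx": -0.8, "dy": -38.6, "dz": -19.5, "hand": 1}
    - {"ax": -0.456, "ay": 0.382, "az": 1.709, "dx": -0.8, "dy": -38.6, "dz": -19.5, "hand": 1}
    - {"ax": -0.456, "ay": 0.382, "az": 1.709, "dx": -0.8, "dy": -38.6, "dz": -19.5, "hand": 1}
    - {"ax": -0.456, "ay": 0.382, "az": 1.709, "dx": -0.8, "dy": -38.6, "dz": -19.5, "hand": 1}
    - {"ax": -0.456, "ay": 0.382, "az": 1.709, "dx": -0.8, "dy": -38.6, "dz": -19.5, "hand": 1}

```text
clock: 22.1
eef_pos: [430.2, -112.7, 223.9]
tool_rot: [3.014, -0.308, 2.157]
force: [1.4, 1.2, -1.0]
width: 57.9
gripper_force: 65.6
```

Run:
```python
from h import *
plan(([440,-285,245],RB),(bed([77,0.4,78]),RB))
```

```text
now 22.1 [ 430.2 -112.7  223.9] force [ 1.4  1.2 -1. ]
a [-0.188  0.159  0.713] d_cm [-13.56  -7.81  -7.59] rows>= 5.0
a [-0.188  0.159  0.713] d_cm [-16.34   0.81  -1.1 ] rows>= 5.0
```

Call:
send_rows:
  series:
    - {"ax": -0.188, "ay": 0.159, "az": 0.713, "dx": -13.6, "dy": -7.8, "dz": -7.6, "hand": 1}
    - {"ax": -0.188, "ay": 0.159, "az": 0.713, "dx": -13.6, "dy": -7.8, "dz": -7.6, "hand": 1}
    - {"ax": -0.188, "ay": 0.159, "az": 0.713, "dx": -13.6, "dy": -7.8, "dz": -7.6, "hand": 1}
    - {"ax": -0.188, "ay": 0.159, "az": 0.713, "dx": -13.6, "dy": -7.8, "dz": -7.6, "hand": 1}
    - {"ax": -0.188, "ay": 0.159, "az": 0.713, "dx": -16.4, "dy": 0.8, "dz": -1.1, "hand": 1}
    - {"ax": -0.188, "ay": 0.159, "az": 0.713, "dx": -16.4, "dy": 0.8, "dz": -1.1, "hand": 1}
    - {"ax": -0.188, "ay": 0.159, "az": 0.713, "dx": -16.4, "dy": 0.8, "dz": -1.1, "hand": 1}
    - {"ax": -0.188, "ay": 0.159, "az": 0.713, "dx": -16.4, "dy": 0.8, "dz": -1.1, "hand": 1}
    - {"ax": -0.188, "ay": 0.159, "az": 0.713, "dx": -16.4, "dy": 0.8, "dz": -1.1, "hand": 1}
    - {"ax": -0.188, "ay": 0.159, "az": 0.713, "dx": -16.4, "dy": 0.8, "dz": -1.1, "hand": 1}

```text
clock: 23.1
eef_pos: [523.9, -241.0, 184.7]
tool_rot: [-3.14, -0.52, 1.394]
force: [0.5, -0.1, -1.1]
width: 58.1
gripper_force: 65.5
```

```bash
python3 st.py
python3 - <<'E'
from h import *
plan((bed([74.5,0.4,-12.5]),RB))
E
```

```text
[77.2  0.4 76.7] F bed [-0.6 -0.5 -1. ] T bed [0.01 0.67 0.01] 23.1
now 23.1 [ 523.9 -241.   184.7] force [ 0.5 -0.1 -1.1]
a [-0.003  0.003  0.003] d_cm [-0.24  0.03  8.93] rows>= 1.8
```

Call:
send_rows:
  series:
    - {"ax": 0, "ay": 0, "az": 0, "dx": -0.25, "dy": 0, "dz": 2, "hand": 1}
    - {"ax": 0, "ay": 0, "az": 0, "dx": -0.25, "dy": 0, "dz": 5, "hand": 1}
    - {"ax": 0, "ay": 0, "az": 0, "dx": -0.25, "dy": 0, "dz": 7, "hand": 1}
    - {"ax": 0, "ay": 0, "az": 0, "dx": -0.25, "dy": 0, "dz": 8.2, "hand": 1}
    - {"ax": 0, "ay": 0, "az": 0, "dx": -0.25, "dy": 0, "dz": 8.7, "hand": 1}
    - {"ax": 0, "ay": 0, "az": 0, "dx": -0.25, "dy": 0, "dz": 8.9, "hand": 1}
    - {"ax": 0, "ay": 0, "az": 0, "dx": -0.25, "dy": 0, "dz": 8.9, "hand": 1}

```text
clock: 23.8
eef_pos: [532.0, -198.6, 106.0]
tool_rot: [-3.14, -0.521, 1.395]
force: [-0.1, -0.3, -1.4]
width: 57.7
gripper_force: 65.5
```

```bash
python3 st.py
```

```text
[ 75.1   0.1 -13.1] F bed [-1.   0.1 -1.1] T bed [-0.01  0.65  0.04] 23.8
```

Call:
send_rows:
  series:
    - {"ax": 0, "ay": 0, "az": 0, "dx": 0, "dy": -0.04, "dz": 0.1, "hand": 1}
    - {"ax": 0, "ay": 0, "az": 0, "dx": -0.1, "dy": -0.04, "dz": 0.14, "hand": 1}
    - {"ax": 0, "ay": 0, "az": 0, "dx": -0.2, "dy": -0.04, "dz": 0.14, "hand": 1}
    - {"ax": 0, "ay": 0, "az": 0, "dx": -0.3, "dy": -0.04, "dz": 0.14, "hand": 1}
    - {"ax": 0, "ay": 0, "az": 0, "dx": -0.3, "dy": -0.04, "dz": 0.14, "hand": 1}

```text
clock: 24.3
eef_pos: [531.0, -199.8, 102.7]
tool_rot: [-3.139, -0.522, 1.395]
force: [-0.1, -0.9, -0.3]
width: 58.3
gripper_force: 65.5
```

```bash
python3 st.py
```

```text
[ 72.3   0.9 -15.2] F bed [-1.  -0.   0.2] T bed [0.11 0.64 0.1 ] 24.3
```

Call:
send_rows:
  series:
    - {"ax": 0, "ay": 0, "az": 0, "dx": -0.1, "dy": 0, "dz": 0, "hand": 1}
    - {"ax": 0, "ay": 0, "az": 0, "dx": -0.2, "dy": 0, "dz": 0, "hand": 1}
    - {"ax": 0, "ay": 0, "az": 0, "dx": -0.3, "dy": 0, "dz": 0, "hand": 1}
    - {"ax": 0, "ay": 0, "az": 0, "dx": -0.4, "dy": 0, "dz": 0, "hand": 1}
    - {"ax": 0, "ay": 0, "az": 0, "dx": -0.4, "dy": 0, "dz": 0, "hand": 1}

```text
clock: 24.8
eef_pos: [530.5, -202.3, 101.1]
tool_rot: [-3.139, -0.523, 1.396]
force: [-1.5, 1.2, 4.3]
width: 58.1
gripper_force: 66.6
```

```bash
python3 st.py
```

```text
[ 69.3   0.9 -15.3] F bed [2.9 1.6 3.3] T bed [ 0.15 -0.06  0.12] 24.8
```

Call:
send_rows:
  series:
    - {"ax": 0, "ay": 0, "az": 0, "dx": -0.1, "dy": 0, "dz": -0.02, "hand": 1}
    - {"ax": 0, "ay": 0, "az": 0, "dx": -0.2, "dy": 0, "dz": -0.02, "hand": 1}
    - {"ax": 0, "ay": 0, "az": 0, "dx": -0.2, "dy": 0, "dz": -0.02, "hand": 1}

```text
clock: 25.1
eef_pos: [530.5, -202.7, 100.9]
tool_rot: [-3.139, -0.525, 1.397]
force: [-1.4, 3.7, 7.4]
width: 57.9
gripper_force: 68.6
```

```bash
python3 st.py
python3 - <<'E'
from h import *
from cell import *
import cv2
s=read_state();b=get_image("wrist")["pixels"][:,:,::-1].copy();cv2.imwrite("pics/w9.png",b);c=wcam(s['eef_pos'],s['tool_rot'])
print([proj(c,[bed([x,0,30])])[0].round(0).tolist() for x in(40,60,76)])
print([(r,*map(int,b[r,316:324].mean(0))) for r in range(255,345,3)])
E
```

```text
[ 68.9   0.9 -15.3] F bed [6.6 2.1 4.7] T bed [ 0.23 -0.96  0.07] 25.1
[[321.0, 366.0], [321.0, 322.0], [322.0, 285.0]]
[(255, 58, 114, 141), (258, 57, 111, 137), (261, 73, 113, 62), (264, 73, 113, 63), (267, 73, 113, 63), (270, 73, 112, 63), (273, 74, 113, 62), (276, 51, 87, 87), (279, 39, 77, 95), (282, 41, 82, 101), (285, 44, 87, 107), (288, 59, 116, 143), (291, 58, 113, 140), (294, 60, 116, 144), (297, 60, 116, 144), (300, 58, 113, 140), (303, 57, 113, 140), (306, 59, 113, 141), (309, 82, 158, 197), (312, 87, 167, 208), (315, 85, 165, 205), (318, 84, 164, 203), (321, 79, 149, 183), (324, 126, 178, 110), (327, 107, 154, 93), (330, 70, 112, 57), (333, 61, 90, 50), (336, 42, 39, 36), (339, 34, 32, 30), (342, 40, 37, 34)]
```

The force rise and the image (ring's edge at row 323 directly followed by green) show the ring flush. I release it and retract.

Call:
send_rows:
  series:
    - {"ax": 0, "ay": 0, "az": 0, "dx": -0.15, "dy": 0, "dz": 0, "hand": 1}
    - {"ax": 0, "ay": 0, "az": 0, "dx": -0.15, "dy": 0, "dz": 0, "hand": 1}
    - {"ax": 0, "ay": 0, "az": 0, "dx": -0.15, "dy": 0, "dz": 0, "hand": 0.3}
    - {"ax": 0, "ay": 0, "az": 0, "dx": -0.1, "dy": 0, "dz": 0, "hand": 0}
    - {"ax": 0, "ay": 0, "az": 0, "dx": 0, "dy": 0, "dz": 0, "hand": 0}
    - {"ax": 0, "ay": 0, "az": 0, "dx": 0, "dy": 0, "dz": 0, "hand": 0}
    - {"ax": 0, "ay": 0, "az": 0, "dx": 0, "dy": 0, "dz": -4, "hand": 0}
    - {"ax": 0, "ay": 0, "az": 0, "dx": 0, "dy": 0, "dz": -9, "hand": 0}
    - {"ax": 0, "ay": 0, "az": 0, "dx": 0, "dy": 0, "dz": -13.5, "hand": 0}
    - {"ax": 0, "ay": 0, "az": 0, "dx": 0, "dy": 0, "dz": -13.5, "hand": 0}

```text
clock: 26.15
eef_pos: [520.7, -277.4, 221.3]
tool_rot: [3.134, -0.515, 1.393]
force: [0.1, -1.1, -1.2]
width: 85.4
gripper_force: 0.0
```

```bash
python3 st.py
python3 - <<'E'
from h import *
from cell import *
import cv2
s=read_state();b=get_image("wrist")["pixels"][:,:,::-1].copy();cv2.imwrite("pics/w10.png",b);c=wcam(s['eef_pos'],s['tool_rot'])
print([proj(c,[bed([x,0,30])])[0].round(0).tolist() for x in(0,6,34,40,60,76)])
print([(x,proj(c,[bed([x,0,67])])[0].round(0).tolist()) for x in(120,130,140)])
print([(r,*map(int,b[r,312:320].mean(0))) for r in range(170,265,2)])
cv2.imwrite("pics/c10.png",cv2.resize(b[0:270,200:440],None,fx=2.2,fy=2.2,interpolation=cv2.INTER_CUBIC))
E
```

```text
[ 63.9  -2.9 126.7] F bed [-1.5 -0.3 -0.5] T bed [ 0.01  0.55 -0.04] 26.15
[[316.0, 268.0], [316.0, 262.0], [316.0, 232.0], [316.0, 226.0], [315.0, 203.0], [315.0, 184.0]]
[(120, [315.0, 132.0]), (130, [315.0, 116.0]), (140, [315.0, 100.0])]
[(170, 133, 133, 129), (172, 88, 103, 110), (174, 54, 108, 134), (176, 56, 110, 137), (178, 56, 111, 137), (180, 56, 111, 138), (182, 57, 111, 138), (184, 43, 84, 105), (186, 56, 109, 135), (188, 57, 112, 138), (190, 58, 114, 142), (192, 57, 112, 139), (194, 56, 110, 136), (196, 73, 142, 176), (198, 84, 164, 204), (200, 83, 162, 201), (202, 82, 161, 201), (204, 97, 151, 117), (206, 83, 127, 69), (208, 68, 110, 55), (210, 70, 111, 57), (212, 69, 110, 56), (214, 69, 110, 56), (216, 68, 110, 56), (218, 69, 111, 56), (220, 69, 110, 55), (222, 69, 111, 56), (224, 66, 107, 53), (226, 33, 44, 29), (228, 26, 24, 24), (230, 22, 21, 22), (232, 82, 84, 80), (234, 88, 91, 86), (236, 23, 22, 21), (238, 25, 23, 23), (240, 25, 24, 24), (242, 26, 24, 25), (244, 25, 23, 23), (246, 25, 24, 23), (248, 26, 23, 23), (250, 24, 23, 24), (252, 24, 22, 22), (254, 26, 23, 25), (256, 25, 23, 24), (258, 25, 22, 23), (260, 23, 20, 21), (262, 118, 122, 116), (264, 60, 61, 58)]
```

View pics/c10.png

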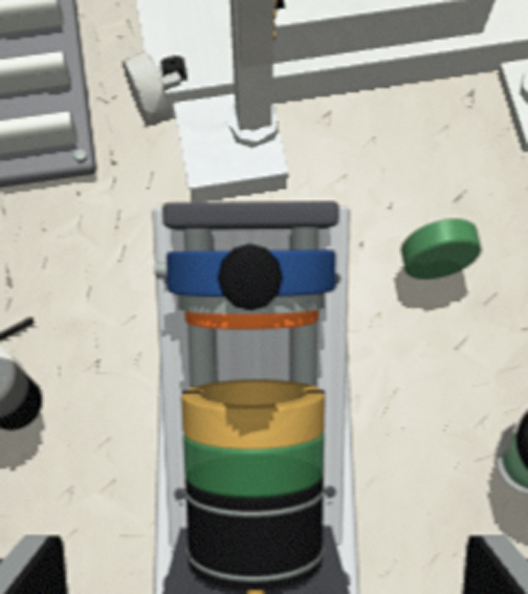

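The crop shows the stack seated flush: spacer, green lens and brass ring, with no gaps. The grip is at crop (250,277), which puts its axis at bed x ≈ 124 mm. Next is the tailstock.

Run:
```python
from h import *
plan((bed([124,1,100]),RB),(bed([124,1,43]),RB))
```

```text
now 26.2 [ 519.5 -274.7  219. ] force [-0.7 -0.5 -0.5]
a [0.001 0.006 0.003] d_cm [ 5.93 -0.21  2.3 ] rows>= 1.3
a [0.001 0.006 0.003] d_cm [ 5.96 -0.22  8.  ] rows>= 2.0
```

Call:
send_rows:
  series:
    - {"ax": 0, "ay": 0.006, "az": 0.003, "dx": 3, "dy": -0.2, "dz": 1, "hand": 0}
    - {"ax": 0, "ay": 0.006, "az": 0.003, "dx": 5.9, "dy": -0.2, "dz": 2.3, "hand": 0}
    - {"ax": 0, "ay": 0.006, "az": 0.003, "dx": 5.9, "dy": -0.2, "dz": 2.3, "hand": 0}
    - {"ax": 0, "ay": 0.006, "az": 0.003, "dx": 5.9, "dy": -0.2, "dz": 2.3, "hand": 0}

```text
clock: 26.6
eef_pos: [527.0, -207.8, 225.6]
tool_rot: [-3.135, -0.529, 1.393]
force: [-0.8, -0.6, 0.1]
width: 85.6
gripper_force: 0.0
```

```bash
python3 st.py
python3 - <<'E'
from h import *
from cell import *
import cv2
s=read_state();b=get_image("wrist")["pixels"][:,:,::-1].copy();cv2.imwrite("pics/w11.png",b);c=wcam(s['eef_pos'],s['tool_rot'])
m=(b.max(2)<45).astype(np.uint8);m[:, :250]=0;m[:,390:]=0
_,l,st,ce=cv2.connectedComponentsWithStats(m)
print([(st[i].tolist(),ce[i].round(0).tolist()) for i in range(1,len(st)) if st[i,4]>200])
print([(x,proj(c,[bed([x,0,67])])[0].round(0).tolist()) for x in(114,124,134)], proj(c,[bed([124,10,67]),bed([124,-10,67])]))
plan((bed([124,1,43]),RB))
E
```

```text
[126.3   3.3  95.5] F bed [-0.6  0.7  0.4] T bed [0.02 0.56 0.01] 26.6
[([309, 207, 31, 40, 961], [324.0, 227.0]), ([292, 301, 65, 20, 359], [324.0, 314.0]), ([250, 310, 140, 90, 10172], [320.0, 363.0])]
[(114, [325.0, 249.0]), (124, [326.0, 233.0]), (134, [326.0, 218.0])] [[309.20537097 233.37687039]
 [341.92408652 233.47985123]]
now 26.65 [ 527.  -209.2  225.4] force [-0.8 -1.1 -0.3]
a [-0.007 -0.004  0.001] d_cm [-0.13  0.25  5.3 ] rows>= 1.1
```

Call:
send_rows:
  series:
    - {"ax": -0.007, "ay": -0.004, "az": 0, "dx": -0.05, "dy": 0.25, "dz": 2, "hand": 0}
    - {"ax": -0.007, "ay": -0.004, "az": 0, "dx": -0.05, "dy": 0.25, "dz": 4.3, "hand": 0}
    - {"ax": -0.007, "ay": -0.004, "az": 0, "dx": -0.05, "dy": 0.25, "dz": 5.3, "hand": 0}
    - {"ax": -0.007, "ay": -0.004, "az": 0, "dx": -0.05, "dy": 0.25, "dz": 5.3, "hand": 0}
    - {"ax": -0.007, "ay": -0.004, "az": 0, "dx": -0.05, "dy": 0.25, "dz": 5.3, "hand": 1}
    - {"ax": -0.007, "ay": -0.004, "az": 0, "dx": -0.05, "dy": 0.25, "dz": 5.3, "hand": 1}
    - {"ax": -0.007, "ay": -0.004, "az": 0, "dx": -0.05, "dy": 0.25, "dz": 5.3, "hand": 1}
    - {"ax": -0.007, "ay": -0.004, "az": 0, "dx": -0.05, "dy": 0.25, "dz": 5.3, "hand": 1}
    - {"ax": -0.007, "ay": -0.004, "az": 0, "dx": -0.05, "dy": 0.25, "dz": 5.3, "hand": 1}
    - {"ax": -0.007, "ay": -0.004, "az": 0, "dx": -0.05, "dy": 0.25, "dz": 5.3, "hand": 1}

```text
clock: 27.65
eef_pos: [533.7, -184.0, 181.0]
tool_rot: [3.14, -0.524, 1.391]
force: [-3.0, -1.8, 4.9]
width: 17.7
gripper_force: 58.5
```

```bash
python3 st.py
```

```text
[125.3   1.1  44.6] F bed [0.4 2.6 5.4] T bed [ 0.76  0.43 -0.05] 27.65
```

Call:
send_rows:
  series:
    - {"ax": 0, "ay": 0, "az": 0, "dx": -0.4, "dy": 0, "dz": 0, "hand": 1}
    - {"ax": 0, "ay": 0, "az": 0, "dx": -0.8, "dy": 0, "dz": 0, "hand": 1}
    - {"ax": 0, "ay": 0, "az": 0, "dx": -1.2, "dy": 0, "dz": 0, "hand": 1}
    - {"ax": 0, "ay": 0, "az": 0, "dx": -1.6, "dy": 0, "dz": 0, "hand": 1}
    - {"ax": 0, "ay": 0, "az": 0, "dx": -2.0, "dy": 0, "dz": 0, "hand": 1}
    - {"ax": 0, "ay": 0, "az": 0, "dx": -2.4, "dy": 0, "dz": 0, "hand": 1}
    - {"ax": 0, "ay": 0, "az": 0, "dx": -2.8, "dy": 0, "dz": 0, "hand": 1}
    - {"ax": 0, "ay": 0, "az": 0, "dx": -3.2, "dy": 0, "dz": 0, "hand": 1}
    - {"ax": 0, "ay": 0, "az": 0, "dx": -3.5, "dy": 0, "dz": 0, "hand": 1}
    - {"ax": 0, "ay": 0, "az": 0, "dx": -3.5, "dy": 0, "dz": 0, "hand": 1}

```text
clock: 28.65
eef_pos: [529.0, -211.6, 164.8]
tool_rot: [3.14, -0.528, 1.393]
force: [-2.0, 1.8, 9.8]
width: 17.9
gripper_force: 58.9
```

```bash
python3 st.py
```

```text
[93.   0.7 44.5] F bed [6.1 2.3 7.8] T bed [ 0.76 -0.6  -0.01] 28.65
```

Call:
send_rows:
  series:
    - {"ax": 0, "ay": 0, "az": 0, "dx": -0.2, "dy": 0, "dz": 0, "hand": 1}
    - {"ax": 0, "ay": 0, "az": 0, "dx": -0.4, "dy": 0, "dz": 0, "hand": 1}
    - {"ax": 0, "ay": 0, "az": 0, "dx": -0.6, "dy": 0, "dz": 0, "hand": 1}
    - {"ax": 0, "ay": 0, "az": 0, "dx": -0.8, "dy": 0, "dz": 0, "hand": 1}
    - {"ax": 0, "ay": 0, "az": 0, "dx": -1.0, "dy": 0, "dz": 0, "hand": 1}
    - {"ax": 0, "ay": 0, "az": 0, "dx": -1.2, "dy": 0, "dz": 0, "hand": 1}
    - {"ax": 0, "ay": 0, "az": 0, "dx": -1.2, "dy": 0, "dz": 0, "hand": 1}

```text
clock: 29.35
eef_pos: [528.6, -214.0, 163.3]
tool_rot: [3.14, -0.54, 1.398]
force: [-4.1, 12.5, 26.3]
width: 18.1
gripper_force: 59.9
```

```bash
python3 st.py
```

```text
[90.1  0.7 44.5] F bed [23.1  6.3 17. ] T bed [ 1.29 -4.25 -0.11] 29.35
```

Run:
```python
from h import *
from cell import *
import cv2
c=wcam([519.5,-274.7,219.0],[3.134,-.515,1.393]);b=cv2.imread("pics/w10.png")
print("w10",[(x,proj(c,[bed([x,0,27])])[0].round(1).tolist()) for x in(105,110,114,118)])
print([(r,*map(int,b[r,300:330].mean(0))) for r in range(128,156)])
s=read_state();b=get_image("wrist")["pixels"][:,:,::-1].copy();cv2.imwrite("pics/w12.png",b);c=wcam(s['eef_pos'],s['tool_rot'])
print("ring rim76",proj(c,[bed([76,y,(900-y*y)**.5]) for y in(0,22,-22)]).round(0).tolist(),"face82 r27",proj(c,[bed([82,y,(729-y*y)**.5]) for y in(0,22,-22)]).round(0).tolist())
hsv=cv2.cvtColor(b,cv2.COLOR_BGR2HSV)
for n,lo,hi in(("orange",(5,150,80),(14,255,255)),("brass",(15,110,50),(30,255,255)),("blue",(100,120,40),(125,255,255)),("green",(60,100,30),(90,255,255))):
    m=cv2.inRange(hsv,lo,hi);m[:,:220]=0;m[:,420:]=0;_,l,st,_=cv2.connectedComponentsWithStats(m);print(n,[t.tolist() for t in st[1:] if t[4]>15])
for u in(285,290,355): print(u,[(r,*map(int,b[r,u])) for r in range(300,400,4)])
```

```text
w10 [(105, [317.4, 150.0]), (110, [317.4, 143.6]), (114, [317.4, 138.5]), (118, [317.4, 133.3])]
[(128, 32, 27, 25), (129, 33, 28, 24), (130, 34, 28, 24), (131, 34, 28, 24), (132, 35, 28, 24), (133, 35, 28, 23), (134, 35, 30, 28), (135, 43, 43, 40), (136, 48, 48, 47), (137, 55, 55, 52), (138, 61, 62, 59), (139, 76, 78, 74), (140, 98, 101, 94), (141, 112, 115, 110), (142, 81, 102, 135), (143, 45, 85, 155), (144, 33, 80, 158), (145, 34, 80, 157), (146, 34, 82, 160), (147, 33, 82, 163), (148, 38, 81, 156), (149, 84, 98, 131), (150, 125, 126, 127), (151, 133, 132, 129), (152, 133, 133, 130), (153, 132, 132, 129), (154, 133, 132, 130), (155, 132, 132, 130)]
ring rim76 [[321.0, 262.0], [285.0, 255.0], [357.0, 255.0]] face82 r27 [[321.0, 250.0], [285.0, 242.0], [357.0, 243.0]]
orange []
brass [[301, 281, 7, 6, 25], [332, 281, 8, 6, 28]]
blue [[269, 198, 101, 47, 3489]]
green [[404, 131, 16, 27, 270], [298, 287, 45, 30, 1179]]
285 [(300, 43, 39, 37), (304, 42, 38, 36), (308, 40, 39, 35), (312, 36, 33, 30), (316, 34, 33, 28), (320, 33, 32, 27), (324, 27, 25, 23), (328, 25, 22, 21), (332, 21, 
[... 572 characters left out ...]
8, 37, 32), (356, 38, 38, 33), (360, 41, 36, 34), (364, 35, 35, 30), (368, 39, 36, 34), (372, 40, 38, 34), (376, 40, 37, 35), (380, 36, 35, 31), (384, 42, 38, 36), (388, 37, 33, 31), (392, 37, 36, 30), (396, 37, 34, 31)]
355 [(300, 36, 34, 32), (304, 39, 38, 32), (308, 38, 36, 33), (312, 38, 35, 33), (316, 31, 30, 27), (320, 33, 33, 28), (324, 27, 26, 22), (328, 24, 22, 20), (332, 19, 18, 11), (336, 18, 17, 16), (340, 21, 16, 16), (344, 27, 25, 22), (348, 28, 26, 23), (352, 18, 15, 14), (356, 19, 18, 19), (360, 19, 19, 18), (364, 15, 15, 14), (368, 22, 21, 19), (372, 34, 34, 28), (376, 37, 34, 32), (380, 40, 37, 33), (384, 27, 25, 21), (388, 12, 12, 13), (392, 20, 22, 19), (396, 23, 19, 20)]
```

The unpressed nose face was really at bed x ≈ 106 (row 148.6), so 30 mm to contact plus 6 mm spring agrees with the solid stop at 35.2 mm, at 23 N and with no orange visible. The collar is flush. I ease the push and release.

Call:
send_rows:
  series:
    - {"ax": 0, "ay": 0, "az": 0, "dx": 0.3, "dy": 0, "dz": 0, "hand": 1}
    - {"ax": 0, "ay": 0, "az": 0, "dx": 0.6, "dy": 0, "dz": 0, "hand": 1}
    - {"ax": 0, "ay": 0, "az": 0, "dx": 0.6, "dy": 0, "dz": 0, "hand": 1}

```text
clock: 29.7
eef_pos: [528.6, -213.9, 163.4]
tool_rot: [3.14, -0.531, 1.395]
force: [-3.6, 4.9, 15.0]
width: 17.7
gripper_force: 59.2
```

```bash
python3 st.py
```

```text
[90.3  0.7 44.5] F bed [11.1  4.4 10.9] T bed [ 0.93 -1.9   0.  ] 29.7
```

Call:
send_rows:
  series:
    - {"ax": 0, "ay": 0, "az": 0, "dx": 0.2, "dy": -0.1, "dz": -0.3, "hand": 1}
    - {"ax": 0, "ay": 0, "az": 0, "dx": 0.2, "dy": -0.1, "dz": -0.3, "hand": 1}
    - {"ax": 0, "ay": 0, "az": 0, "dx": 0.2, "dy": -0.1, "dz": -0.3, "hand": 0.5}
    - {"ax": 0, "ay": 0, "az": 0, "dx": 0.3, "dy": -0.1, "dz": -0.3, "hand": 0}
    - {"ax": 0, "ay": 0, "az": 0, "dx": 0.4, "dy": -0.1, "dz": -0.3, "hand": 0}
    - {"ax": 0, "ay": 0, "az": 0, "dx": 0.4, "dy": -0.1, "dz": -0.3, "hand": 0}
    - {"ax": 0, "ay": 0, "az": 0, "dx": 0.4, "dy": -0.1, "dz": -3, "hand": 0}
    - {"ax": 0, "ay": 0, "az": 0, "dx": 0.4, "dy": -0.1, "dz": -7, "hand": 0}
    - {"ax": 0, "ay": 0, "az": 0, "dx": 0, "dy": -0.1, "dz": -10, "hand": 0}
    - {"ax": 0, "ay": 0, "az": 0, "dx": -2, "dy": -0.1, "dz": -10, "hand": 0}

```text
clock: 30.7
eef_pos: [517.4, -286.9, 241.2]
tool_rot: [3.129, -0.52, 1.396]
force: [0.5, 0.0, 0.3]
width: 85.5
gripper_force: 0.0
```

Call:
send_rows:
  series:
    - {"ax": 0, "ay": 0, "az": 0, "dx": -1, "dy": 0, "dz": 0, "hand": 0}
    - {"ax": 0, "ay": 0, "az": 0, "dx": -1, "dy": 0, "dz": 0, "hand": 0}
    - {"ax": 0, "ay": 0, "az": 0, "dx": -1, "dy": 0, "dz": 0, "hand": 0}

```text
clock: 31.0
eef_pos: [512.9, -291.9, 230.4]
tool_rot: [3.141, -0.527, 1.391]
force: [-1.1, 0.3, -0.4]
width: 85.7
gripper_force: 0.0
```

Run:
```python
from h import *
from cell import *
import cv2
s=read_state();b=get_image("wrist")["pixels"][:,:,::-1].copy();cv2.imwrite("pics/w13.png",b);c=wcam(s['eef_pos'],s['tool_rot']);print(s['width'],s['force'].round(1))
print([(x,proj(c,[bed([x,0,30])])[0].round(0).tolist()) for x in(0,6,34,40,60,76,82)])
hsv=cv2.cvtColor(b,cv2.COLOR_BGR2HSV)
for n,lo,hi in(("orange",(5,150,80),(14,255,255)),("brass",(15,110,50),(30,255,255)),("blue",(100,120,40),(125,255,255)),("green",(60,100,30),(90,255,255))):
    m=cv2.inRange(hsv,lo,hi);m[:,:240]=0;m[:,400:]=0;_,l,st,_=cv2.connectedComponentsWithStats(m);print(n,[t.tolist() for t in st[1:] if t[4]>8])
u=295
print([(r,*map(int,b[r,u:u+6].mean(0))) for r in range(170,290,2)])
```

```text
85.67784829661903 [-1.1  0.3 -0.4]
[(0, [322.0, 253.0]), (6, [322.0, 247.0]), (34, [322.0, 218.0]), (40, [322.0, 211.0]), (60, [322.0, 190.0]), (76, [322.0, 172.0]), (82, [322.0, 165.0])]
orange []
brass [[291, 170, 61, 21, 1015], [319, 253, 8, 5, 33]]
blue [[287, 142, 69, 24, 1155]]
green [[387, 98, 13, 13, 92], [388, 114, 12, 8, 56], [292, 187, 59, 26, 1182]]
[(170, 96, 100, 94), (172, 78, 139, 169), (174, 67, 132, 164), (176, 68, 133, 163), (178, 67, 131, 162), (180, 67, 131, 162), (182, 66, 129, 161), (184, 66, 129, 161), (186, 66, 130, 162), (188, 67, 120, 124), (190, 73, 113, 62), (192, 63, 96, 52), (194, 62, 95, 51), (196, 63, 96, 52), (198, 63, 96, 53), (200, 57, 91, 47), (202, 54, 87, 44), (204, 53, 87, 43), (206, 54, 88, 44), (208, 43, 67, 35), (210, 20, 22, 19), (212, 17, 17, 17), (214, 42, 43, 40), (216, 85, 88, 82), (218, 24, 24, 22), (220, 16, 17, 18), (222, 17, 15, 13), (224, 17, 17, 15), (226, 18, 17, 17), (228, 17, 16, 16), (230, 20, 19, 18), (232, 17, 17, 16), (234, 19, 17, 16), (236, 19, 19, 18), (238, 19, 17, 17), (240, 25, 24, 24), (242, 52, 53, 50), (244, 64, 66, 62), (246, 22, 21, 21), (248, 33, 31, 31), (250, 57, 54, 52), (252, 71, 67, 65), (254, 72, 69, 68), (256, 73, 70, 68), (258, 73, 69, 67), (260, 74, 70, 68), (262, 81, 78, 76), (264, 82, 78, 76), (266, 81, 78, 76), (268, 82, 78, 77), (270, 81, 78, 76), (272, 97, 99, 99), (274, 120, 129, 131), (276, 120, 130, 131), (278, 120, 130, 132), (280, 120, 128, 130), (282, 120, 129, 131), (284, 120, 129, 131), (286, 120, 128, 130), (288, 120, 129, 131)]
```

The collar meets the ring directly (row 171) with no orange in between, and the stack edges are where they should be. I hand in the job.

```bash
python3 -c "
from cell import *
print(finish_job())"
```

```text
the job is handed in; nothing more can be done
None
```

I built the spacer, lens and ring stack flush on the cradle, pressed the tailstock's nose in flush against the ring, let go, and handed the job in after 31 s of robot time; the final images showed no gaps, but no verdict came back.

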